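# Make up a sampling kit and a labelling kit

## Robot

A 6-joint arm with a two-finger parallel gripper is mounted at the origin on a cart in front of the work surface, level with it; the furniture and walls round the work are solid. World frame = base frame: x ahead of the robot, y to its left, z up, the work surface at z = 0. Lengths are in mm, angles in rad, forces in N, time in s.
With the tool pointing down it reaches from about 250 to 725 mm from the base axis. Payload 4 kg.
Tool frame: the origin (TCP) lies on the mounting face of the last link; the fingertips stand 173 mm ahead of it and the grasp point (between the pads) lies 155 mm ahead of it; z points along the fingers, y is the direction in which the jaws open and shut (so a half turn about z gives the same grasp; the last joint's range is limited). The gripper opens to 85 mm and grips with 20 to 120 N. Pads are 22 mm wide; open, the fingers measure 114 mm over their backs; the gripper's body (76 mm by 85 mm) begins 54 mm behind the grasp point. The pads swing forward as they close: fully open they stand 13 mm farther back than shut.
Start: joints at [-1.252, 0.241, 0.005, 1.335, 0, 1.571], TCP at [156.712, -474.807, 404.706] pointing down, gripper open.
Joint ranges: [-2.72, 2.72], [-1.05, 1.87], [-1.09, 1.28], [-1.99, 2.15], [-1.42, 1.44], [-3.14, 3.14]. Speed limits (rad/s): [2.79, 2.79, 3.14, 3.14, 3.14, 3.14].

## Interface

Orientations are given as a unit quaternion [x, y, z, w].
In Python, from bench import observe, imaging, env gives the robot as it stands.
- The arm moves only by the shell command python3 -m pendant 'ROWS' [FORCE]. ROWS is JSON, a list of rows, each a list of 7 numbers: the shift along the tool's x, y, z in mm, then the turn, a rotation vector about the tool's x, y, z in degrees, then the opening, from 0 (shut) to 1 (fully open). In form: [[x, y, z, ax, ay, az, claw], ...]. A call has 1 to 12 rows; each row is the pose to reach, as a shift and turn from the pose commanded when the call began, along the tool's axes at that moment; what a row does not reach only later rows make up. A row lasts 1/12 s, in which the tool goes at most 41.7 mm and 7.16 degrees, less where a joint would pass 70% of its speed; a pose out of reach is approached as far as the arm can. A call with a gripper value outside its range is refused whole. The fingers move at their own pace and stop on an object; FORCE is the grip in N (left out, the last holds). Time passes only in rows, so rows that repeat a pose let the fingers close. It gives the time, the measured TCP pose, the force and the opening at its end, in the units of the state.
- observe(): the state, without advancing time (a new reading comes with each control period).
- imaging.snapshot(name): name is "scene" or "top"; returns the picture (400x640x3 uint8, red, green, blue); there is no depth.
- imaging.camera_model(name): a dict with "camera_matrix" (3x3 intrinsics, pixels), "k1" (the pictures are not rectified: a ray, as slopes to the right and down, at radius r is drawn at 1 + k1 r^2 times it, then the intrinsics apply), "R" (3x3) and "t" (3): a world point X has camera coordinates R X + t. Camera axes: x right, y down, z forward; pixel columns grow to the right and rows downward; lengths in mm; the calibration is good to about 2 mm. A picture is of the moment at which its call begins. camera_model takes no time and is no camera call.
- env.hand_in(): hands the job in, once; it reports no verdict.
The state is a dict: "clock": time; "q": joint angles; "qvel": joint speeds; "tau": joint torques, N m; "position": TCP position; "eef_rot": TCP orientation; "ft_force": force on the tool from outside, world axes, zero at the start; "wrist_torque": the same for the moment, N m; "opening": finger opening in mm.
Only numpy, scipy, OpenCV 4.12 (cv2) and the standard library are available. Lean on these libraries where they do the work, as an engineer would, in place of code of your own. Each camera call takes 0.05 s, during which the arm holds its last target.

## Task

Make up two kits from the stock on the bench. Into the blue tray go the vial with yellow contents and the red screw cap; into the orange tray go the blue-capped vial, the roll of labels and the red pen, each thing sitting down in the pocket that fits it (vials upright in the small round pocket, cap or roll lying flat in the large round one, pen in the long one). Leave the blue screw cap, the blue pen and the bench timer where they are, and let go of everything at the end.

Things in the scene. Friction and masses are not known exactly. Their poses are not given: they have to be found in the camera images.
- blue_tray: Fixed blue tray, 110 mm (x) by 196 mm (y), 10 mm thick, end lips 14 mm high at both y ends. Origin: centre of its underside, on the bench; z up. Two round pockets, floors 4 mm above the bench: 42 mm wide for the vial, centred at x 0, y +55 mm; 70 mm wide for the cap at x 0, y -45 mm.
- orange_tray: Fixed orange tray, 150 mm (x) by 206 mm (y), 10 mm thick, end lips 14 mm high at both y ends. Origin: centre of its underside, on the bench; z up. Round pockets, floors 4 mm above the bench: 42 mm wide for the vial at x -20, y +55 mm; 74 mm wide for the roll at x -20, y -45 mm. Pen pocket along y, 26 x 172 mm, centred at x +55, y 0, floor 7 mm above the bench.
- yellow_vial_center (a point): Glass screw vial with yellow contents and black cap, 27 mm diameter, 64 mm high, standing upright; the cap (25 mm diameter) is its top 12 mm. The point is its centre, half-way up; z is its axis. Goes into the blue tray.
- blue_capped_vial_center (a point): Clear glass screw vial with a blue cap, 27 mm diameter, 64 mm high, standing upright; the cap (25 mm diameter) is its top 12 mm. The point is its centre, half-way up; z is its axis. Goes into the orange tray.
- red_cap_center (a point): Red screw cap lying flat, 52 mm diameter, 26 mm high. The point is its centre, half-way up; z is its axis. Goes into the blue tray.
- label_roll_center (a point): Roll of labels, grey-white with a hole in the middle, lying flat, 56 mm diameter, 25 mm high. The point is its centre, half-way up; z is its axis. Goes into the orange tray.
- red_pen_center (a point): Pen with white body and red cap, lying, 148 mm long (its y axis), 10 mm wide, 12 mm high. The point is its centre, half-way along and half-way up. Goes into the orange tray, either way round.
- blue_cap_center (a point): Blue screw cap lying flat, 52 mm diameter, 26 mm high; not wanted, stays where it is. The point is its centre.
- blue_pen_center (a point): Pen all in blue, lying, 148 mm long (its y axis), 10 mm wide, 12 mm high; not wanted, stays where it is. The point is its centre.
- timer_center (a point): Small white bench timer with three buttons, 58 x 62 x 19 mm, lying flat; a bystander that stays where it is. The point is its centre.

How it is judged:
By the outcome, as a careful person would: the job done as asked, in the order asked, and still so for the second after the job is handed in, with the robot touching nothing.
It also fails if it takes over 144 s, if anything falls off the work surface, if the arm or the gripper's body presses on something with over 40 N, if the wrist force passes 120 N, or if a joint passes its speed limit or range.

## Working session

There is one attempt and no reset: what is moved stays moved. The work goes in short steps, Python scripts to look and compute and a shell command to move; the robot and the scene stay as the last step left them, time stands still between calls to the robot, and variables do not carry over. Pictures are saved under pics/ and viewed, and the job is handed in when it is done.

```bash
ls; mkdir -p pics; python3 - <<'E'
from bench import observe, imaging, env
import cv2
print(observe())
for n in("scene","top"):
    im=imaging.snapshot(n); cv2.imwrite(f"pics/{n}0.png",im[:,:,::-1]); 
    m=imaging.camera_model(n); print(n,m)
E
```

```text
pics
{'clock': 0.0, 'q': array([-1.25200945e+00,  2.41441782e-01,  3.71446736e-03,  1.33519634e+00,
       -1.17977010e-05,  1.57081364e+00]), 'qvel': array([ 3.73682947e-04,  6.26080426e-04,  4.29320409e-04,  3.49821091e-06,
        1.14230845e-03, -3.65368673e-04]), 'tau': array([-1.39629587e-04, -3.72317255e+01,  2.52408028e+01,  1.70570507e-02,
       -5.41043323e-05,  3.49292158e-06]), 'position': array([ 156.62220689, -474.554945  ,  403.79445807]), 'eef_rot': array([ 9.87324552e-01,  1.58710733e-01, -1.74657450e-04, -1.04924432e-03]), 'ft_force': array([-0.20408752,  0.03244473,  0.06446356]), 'wrist_torque': array([ 0.01990096, -0.01977384,  0.02543594]), 'opening': 85.1852624778477}
scene {'camera_matrix': array([[388.05355928,   0.        , 319.37126994],
       [  0.        , 388.05355928, 196.43153237],
       [  0.        ,   0.        ,   1.        ]]), 'k1': -0.001209812426204913, 'R': array([[-0.89486831, -0.44599219, -0.01736889],
       [-0.28518756,  0.60128754, -0.74640562],
       [ 0.34333477, -0.66298135, -0.66526458]]), 't': array([449.4500256 , 194.83652829, 875.53329756])}
top {'camera_matrix': array([[451.2719187 ,   0.        , 317.20989018],
       [  0.        , 451.2719187 , 198.18313826],
       [  0.        ,   0.        ,   1.        ]]), 'k1': -6.484478777163386e-05, 'R': array([[-0.08391725, -0.99647007, -0.00230152],
       [-0.96716606,  0.08200502, -0.24055144],
       [ 0.23989104, -0.01796046, -0.97063366]]), 't': array([  16.41552636,  536.00085029, 1058.02871937])}
```

View pics/scene0.png

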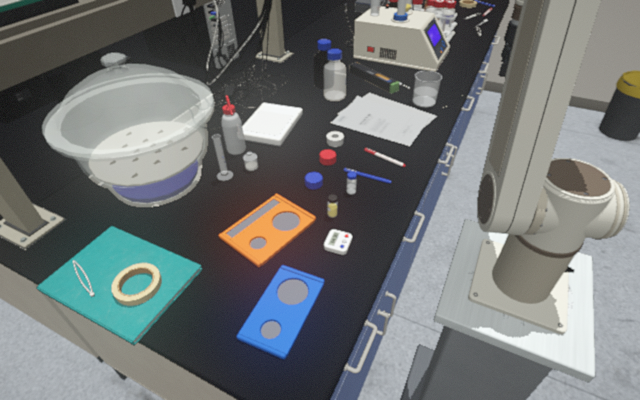

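View pics/top0.png

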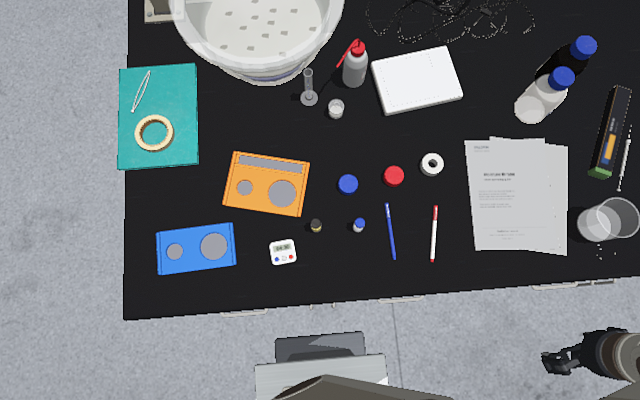

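```bash
python3 - <<'E'
import cv2
a=cv2.imread("pics/top0.png")[140:290,140:460]; cv2.imwrite("pics/top0c.png",cv2.resize(a,None,fx=2.5,fy=2.5,interpolation=cv2.INTER_CUBIC))
a=cv2.imread("pics/scene0.png")[120:370,200:420]; cv2.imwrite("pics/scene0c.png",cv2.resize(a,None,fx=2.4,fy=2.4,interpolation=cv2.INTER_CUBIC))
E
```

```text
(no output)
```

View pics/top0c.png

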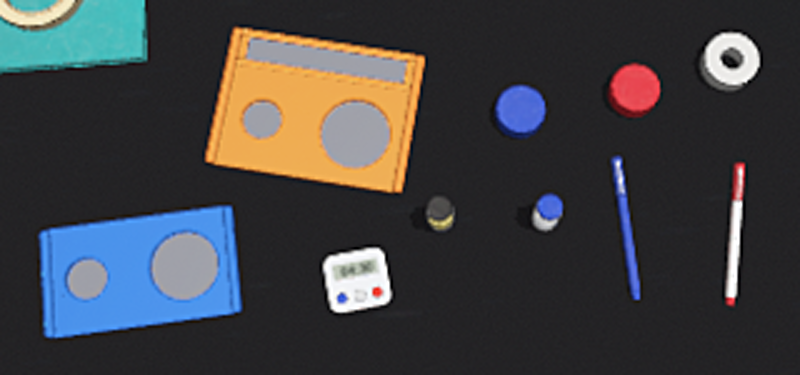

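View pics/scene0c.png

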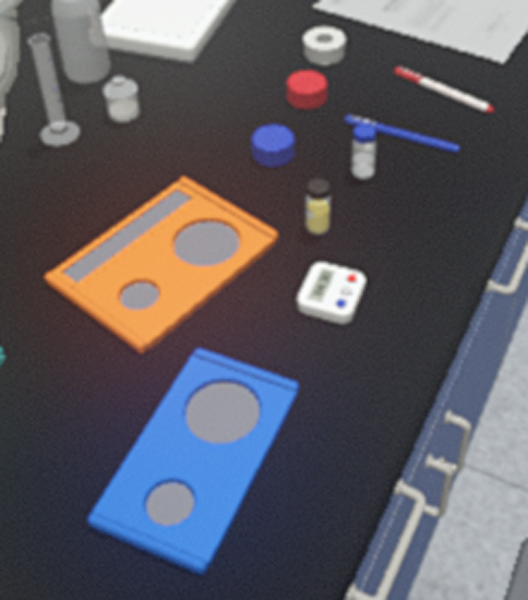

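```bash
cat > h.py <<'E'
from bench import observe, imaging, env
import cv2, numpy as np
from scipy.optimize import minimize
M={n:imaging.camera_model(n) for n in("scene","top")}
def proj(n,X):
    m=M[n]; r,_=cv2.Rodrigues(m["R"])
    p,_=cv2.projectPoints(np.asarray(X,float).reshape(-1,1,3),r,m["t"],m["camera_matrix"],np.array([m["k1"],0,0,0,0.])); return p[:,0]
def ray(n,uv,z):
    m=M[n]; u=cv2.undistortPoints(np.array([[uv]],float),m["camera_matrix"],np.array([m["k1"],0,0,0,0.]))[0,0]
    C=-m["R"].T@m["t"]; d=m["R"].T@np.array([u[0],u[1],1]); return C+d*(z-C[2])/d[2]
def cyl(r,z0,z1):
    a=np.linspace(0,2*np.pi,40,endpoint=False); c=np.c_[r*np.cos(a),r*np.sin(a)]
    return np.vstack([np.c_[c,0*a+z0],np.c_[c,0*a+z1]])
def box(w,l,z0,z1): return np.array([[x,y,z] for x in(-w/2,w/2) for y in(-l/2,l/2) for z in(z0,z1)],float)
def place(P,x,y,yaw=0):
    c,s=np.cos(yaw),np.sin(yaw); return np.c_[c*P[:,0]-s*P[:,1]+x,s*P[:,0]+c*P[:,1]+y,P[:,2]]
def hullmask(n,X):
    S=4; h=cv2.convexHull(np.float32(proj(n,X))); m=np.zeros((400*S,640*S),np.uint8)
    cv2.fillConvexPoly(m,np.int32(np.round((h+0.5)*S*16)),255,shift=4)
    return cv2.resize(m,(640,400),interpolation=cv2.INTER_AREA)/255.
def fit(P,masks,x0,yaw=None):
    def f(v):
        e=0
        for n,mk in masks.items(): e+=np.abs(hullmask(n,place(P,v[0],v[1],np.radians(v[2]) if len(v)>2 else 0))-mk).sum()/max(mk.sum(),1)
        return e
    v0=list(x0)+([] if yaw is None else [yaw])
    sim=np.vstack([v0]+[np.array(v0)+np.eye(len(v0))[i]*6 for i in range(len(v0))])
    r=minimize(f,v0,method="Nelder-Mead",options=dict(initial_simplex=sim,xatol=.05,fatol=1e-4)); return r.x,r.fun
def blob(im,cond,seed,rad):
    m=np.uint8(cond); yy,xx=np.mgrid[:400,:640]; m[(np.hypot(xx-seed[0],yy-seed[1])>rad)]=0
    n,l,st,c=cv2.connectedComponentsWithStats(m,connectivity=8)
    if n<2: return m*0.
    i=1+np.argmax(st[1:,4]); k=np.uint8(l==i)
    cs,_=cv2.findContours(k,cv2.RETR_EXTERNAL,cv2.CHAIN_APPROX_NONE); o=np.zeros_like(k); cv2.drawContours(o,cs,-1,1,-1); return o*1.
E
cat > meas.py <<'E'
from h import *
import sys
ims={n:imaging.snapshot(n) for n in("scene","top")} if len(sys.argv)>1 else {n:cv2.imread(f"pics/{n}0.png")[:,:,::-1] for n in("scene","top")}
def ch(im): 
    f=im.astype(int); return f[...,0],f[...,1],f[...,2]
S={"scene":lambda u,v:(200+u/2.4,120+v/2.4),"top":lambda u,v:(140+u/2.5,140+v/2.5)}
def do(name,P,seeds,cond,rad,z,yaw=None):
    mk={}
    for n in seeds:
        s=S[n](*seeds[n]); mk[n]=blob(ims[n],cond(*ch(ims[n])),s,rad)
    g=ray("top",S["top"](*seeds["top"]),z) if "top" in seeds else ray("scene",S["scene"](*seeds["scene"]),z)
    for keys in ([["scene"],["top"],["scene","top"]] if len(mk)>1 else [list(mk)]):
        v,e=fit(P,{k:mk[k] for k in keys},g[:2],yaw)
        print(name,keys,[int(mk[k].sum()) for k in keys],np.round(v,1),round(e,3))
red=lambda r,g,b:(r>90)&(r>1.8*g)&(r>1.8*b)
blue=lambda r,g,b:(b>80)&(b>1.5*r)&(b>1.25*g)
orange=lambda r,g,b:(r>120)&(r>1.5*b)&(g>1.2*b)
white=lambda r,g,b:(r>85)
do("red_cap",cyl(26,0,26),dict(scene=(306,90),top=(635,88)),red,20,13)
do("blue_cap",cyl(26,0,26),dict(scene=(272,145),top=(520,108)),blue,20,13)
do("roll",cyl(28,0,25),dict(scene=(324,45),top=(730,60)),white,22,13)
do("bcapvial_cap",cyl(12.5,52,64),dict(scene=(363,132),top=(549,207)),blue,12,58)
do("yvial",cyl(13.5,0,62),dict(scene=(317,207),top=(440,213)),lambda r,g,b:(r>48),16,40)
do("redpen",box(10,148,0,12),dict(scene=(443,90),top=(736,235)),lambda r,g,b:(r>75),36,6,90)
do("bluepen",box(10,148,0,12),dict(scene=(405,135),top=(627,230)),blue,36,6,90)
do("btray",box(110,196,0,10),dict(scene=(195,465),top=(140,272)),blue,60,6,5)
do("otray",box(150,206,0,10),dict(scene=(160,270),top=(315,110)),orange,62,6,-10)
do("timer",box(58,62,0,19),dict(scene=(332,292),top=(357,280)),white,22,6,0)
E
python3 meas.py
```

```text
red_cap ['scene'] [236] [ 592.9 -237.6] 0.061
red_cap ['top'] [342] [ 593.  -234.6] 0.079
red_cap ['scene', 'top'] [236, 342] [ 592.8 -236.1] 0.171
blue_cap ['scene'] [276] [ 579.7 -115.9] 0.057
blue_cap ['top'] [339] [ 580.4 -112.3] 0.072
blue_cap ['scene', 'top'] [276, 339] [ 579.8 -113.4] 0.181
roll ['scene'] [264] [ 615.3 -344.4] 0.123
roll ['top'] [420] [ 616.7 -340.5] 0.051
roll ['scene', 'top'] [264, 420] [ 616.3 -340.7] 0.201
bcapvial_cap ['scene'] [121] [ 468.8 -133.7] 0.466
bcapvial_cap ['top'] [87] [ 467.9 -128. ] 0.124
bcapvial_cap ['scene', 'top'] [121, 87] [ 467.7 -128.6] 0.737
yvial ['scene'] [803] [468.1  -5.4] 0.699
yvial ['top'] [132] [474.2 -19.9] 0.116
yvial ['scene', 'top'] [803, 132] [474.5 -19.9] 0.819
redpen ['scene'] [773] [ 513.  -420.    20.8] 1.017
redpen ['top'] [267] [ 433.1 -320.1   77.9] 0.152
redpen ['scene', 'top'] [773, 267] [ 433.1 -320.3   77.8] 1.45
bluepen ['scene'] [243] [ 447.7 -208.7   95.4] 0.413
bluepen ['top'] [249] [ 449.1 -209.4   91.1] 0.172
bluepen ['scene', 'top'] [243, 249] [ 448.9 -209.5   91.3] 0.626
btray ['scene'] [4636] [445.8 289.4   2.6] 0.042
btray ['top'] [3498] [446.2 291.6   2.9] 0.028
btray ['scene', 'top'] [4636, 3498] [446.3 290.8   2.9] 0.075
otray ['scene'] [3665] [603.2  98.5 -14. ] 0.025
otray ['top'] [4444] [603.4 101.9 -13.9] 0.021
otray ['scene', 'top'] [3665, 4444] [603.2 100.  -13.8] 0.06
timer ['scene'] [584] [417.3  69.6   5.7] 0.069
timer ['top'] [589] [417.7  70.2   5.8] 0.059
timer ['scene', 'top'] [584, 589] [417.3  70.2   6.4] 0.13
```

```bash
cat > ov.py <<'E'
from h import *
objs=dict(yv=(cyl(13.5,0,64),474,-20,0),bv=(cyl(13.5,0,64),468,-130,0),rc=(cyl(26,0,26),593,-236,0),roll=(cyl(28,0,25),616,-342,0),rp=(box(10,148,0,12),433,-320.5,80),bt=(box(110,196,0,10),446.2,290.6,2.8),ot=(box(150,206,0,10),603.3,100.2,-13.9),
 p1=(cyl(21,4,4)+[0,55,0],446.2,290.6,2.8),p2=(cyl(35,4,4)+[0,-45,0],446.2,290.6,2.8),p3=(cyl(21,4,4)+[-20,55,0],603.3,100.2,-13.9),p4=(cyl(37,4,4)+[-20,-45,0],603.3,100.2,-13.9),p5=(box(26,172,7,7)+[55,0,0],603.3,100.2,-13.9))
def draw(n,im,k=5):
    o=cv2.resize(im,None,fx=k,fy=k,interpolation=cv2.INTER_CUBIC)
    for P,x,y,a in objs.values():
        h=cv2.convexHull(np.float32(proj(n,place(P,x,y,np.radians(a)))))
        cv2.polylines(o,[np.int32((h+.5)*k)],True,(0,255,0),1)
    return o
if __name__=="__main__":
    a=draw("top",cv2.imread("pics/top0.png"));cv2.imwrite("pics/ovA.png",a[5*155:5*275,5*300:5*450]); cv2.imwrite("pics/ovB.png",a[5*140:5*280,5*155:5*315])
    a=draw("scene",cv2.imread("pics/scene0.png"));cv2.imwrite("pics/ovC.png",a[5*125:5*225,5*300:5*420])
E
python3 ov.py
```

```text
(no output)
```

View pics/ovA.png

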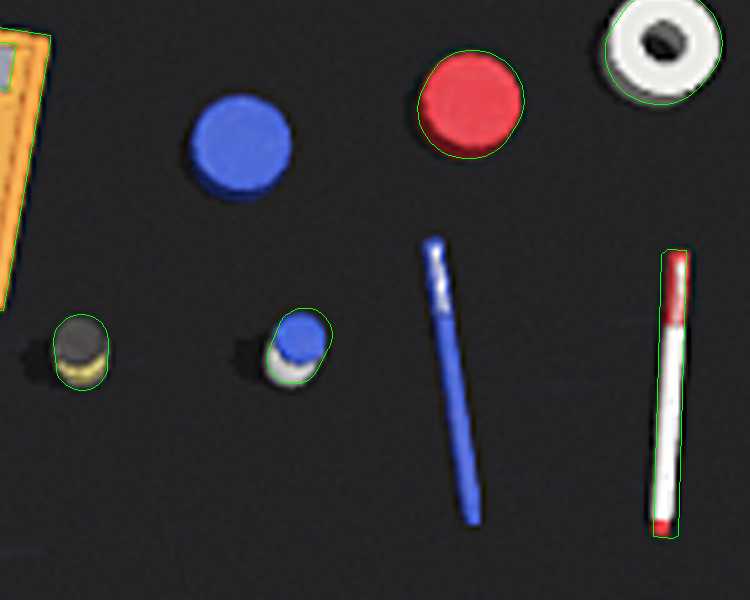

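View pics/ovB.png

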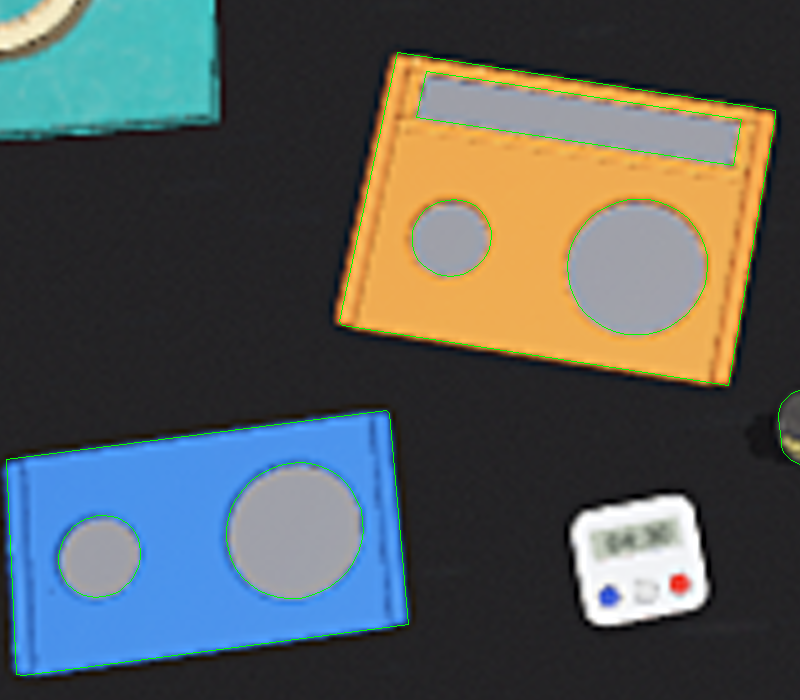

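View pics/ovC.png

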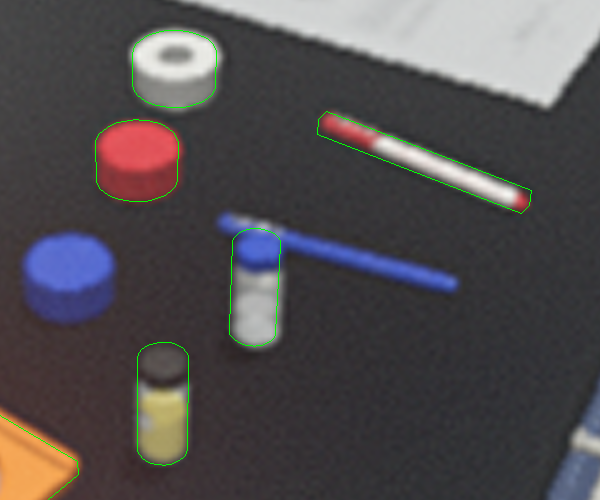

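```bash
cat > go.py <<'E'
import sys; from bench import observe; import numpy as np
from scipy.spatial.transform import Rotation as Ro
s=observe(); R=Ro.from_quat(s["eef_rot"]); p=s["position"]
x=R.as_matrix()[:,0]; phi=np.degrees(np.arctan2(x[1],x[0]))
print("t",round(s["clock"],2),"p",p.round(1),"phi",phi.round(1),"tilt",np.degrees(np.arccos(-R.as_matrix()[2,2])).round(2),"q",np.degrees(s["q"]).round(0),"F",s["ft_force"].round(1),"open",round(s["opening"],1))
if len(sys.argv)>4:
    t=[float(a) for a in sys.argv[1:5]]
    c,sn=np.cos(np.radians(t[3])),np.sin(np.radians(t[3]))
    T=Ro.from_matrix(np.array([[c,sn,0],[sn,-c,0],[0,0,-1]]))
    print("delta",R.inv().apply(np.array(t[:3])-p).round(1),"turn",np.degrees((R.inv()*T).as_rotvec()).round(2))
E
python3 go.py 474 -20 300 93
```

```text
t 0.1 p [ 156.6 -474.6  403.9] phi 18.3 tilt 0.11 q [-72.  14.   0.  77.  -0.  90.] F [-1.1 -0.6  0.2] open 85.3
delta [ 443.8 -332.   104.5] turn [-9.000e-02 -7.000e-02 -7.474e+01]
```

```bash
python3 -m pendant '[[20,-15,0,0,0,-7,0.75],[55,-40,0,0,0,-14,0.75],[90,-67,20,0,0,-21,0.75],[123,-92,30,0,0,-28,0.75],[156,-117,40,0,0,-35,0.75],[189,-141,50,0,0,-42,0.75],[222,-166,60,0,0,-49,0.75],[255,-191,70,0,0,-56,0.75],[288,-215,80,0,0,-63,0.75],[321,-240,90,0,0,-70,0.75],[354,-265,100,0,0,-74.7,0.75],[387,-290,104,0,0,-74.7,0.75]]' 30
python3 go.py 474 -20 260 93
```

```text
clock: 1.1
position: [425.5, -87.6, 301.3]
eef_rot: [0.688, 0.726, -0.001, -0.001]
ft_force: [0.6, -0.7, 0.0]
opening: 63.5
t 1.1 p [425.5 -87.6 301.3] phi 93.1 tilt 0.11 q [-12.  11. -20.  60.  -0.  75.] F [ 0.6 -0.7  0. ] open 63.5
delta [64.8 52.2 41.2] turn [-0.11 -0.01  0.13]
```

```bash
python3 -m pendant '[[25,20,15,0,0,0,0.65],[50,40,30,0,0,0,0.65],[64.8,52.2,41,0,0,0,0.65],[64.8,52.2,41,0,0,0,0.65],[64.8,52.2,41,0,0,0,0.65]]'
python3 go.py 474 -20 192 93
python3 - <<'E'
from h import *
for n,c in(("top",(slice(190,280),slice(250,370))),("scene",(slice(130,230),slice(290,410)))):
    im=imaging.snapshot(n)[:,:,::-1]; cv2.imwrite(f"pics/{n}1.png",cv2.resize(im[c],None,fx=5,fy=5,interpolation=cv2.INTER_CUBIC))
E
```

```text
clock: 1.52
position: [474.0, -21.3, 260.4]
eef_rot: [0.688, 0.726, -0.001, -0.001]
ft_force: [-0.4, -1.0, -0.3]
opening: 55.4
t 1.52 p [474.  -21.3 260.4] phi 93.1 tilt 0.18 q [ -3.  18. -17.  55.  -0.  84.] F [-0.4 -1.  -0.3] open 55.4
delta [ 1.3  0.3 68.4] turn [-0.18  0.    0.1 ]
```

View pics/scene1.png

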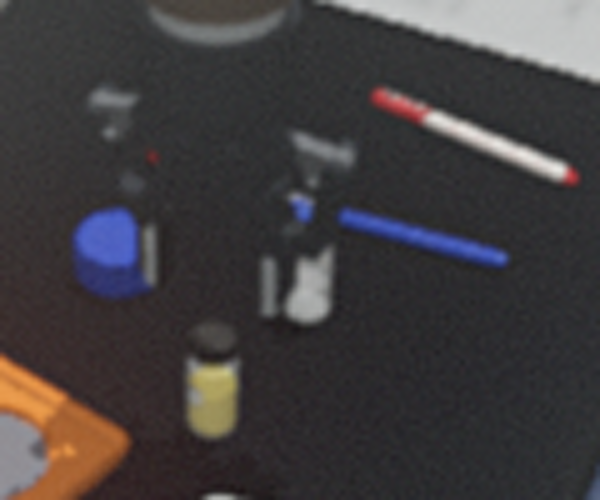

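```bash
python3 - <<'E'
from h import *
for z in (87,90,95,100,118,125):
    print(z,((proj("scene",[[474-28,-21,z],[474+28,-21,z]])+.5-[290,130])*5).round(0))
E
```

```text
87 [[264. 315.]
 [165. 285.]]
90 [[264. 311.]
 [165. 280.]]
95 [[264. 303.]
 [165. 273.]]
100 [[265. 296.]
 [165. 265.]]
118 [[265. 268.]
 [164. 238.]]
125 [[266. 257.]
 [164. 227.]]
```

```bash
python3 -m pendant '[[1.3,0.3,10,0,0,0,0.65],[1.3,0.3,30,0,0,0,0.65],[1.3,0.3,50,0,0,0,0.65],[1.3,0.3,64,0,0,0,0.65],[1.3,0.3,68,0,0,0,0.65],[1.3,0.3,68,0,0,0,0.65],[1.3,0.3,68,0,0,0,0.65]]'
python3 go.py 474 -20 192 93
```

```text
clock: 2.2
position: [474.6, -21.6, 194.4]
eef_rot: [0.689, 0.725, 0.0, 0.0]
ft_force: [0.1, -0.2, 0.3]
opening: 56.2
t 2.2 p [474.6 -21.6 194.4] phi 92.9 tilt 0.06 q [ -3.  23. -22.  45.  -0.  85.] F [ 0.1 -0.2  0.3] open 56.2
delta [ 1.6 -0.5  2.4] turn [ 0.06  0.01 -0.12]
```

```bash
python3 -m pendant '[[0,0,0,0,0,0,0.5],[0,0,0,0,0,0,0.4],[0,0,0,0,0,0,0.3],[0,0,0,0,0,0,0.2],[0,0,0,0,0,0,0.1],[0,0,0,0,0,0,0.1],[0,0,0,0,0,0,0.1],[0,0,0,0,0,0,0.1]]' 30
python3 go.py 474 -20 192 93
```

```text
clock: 2.87
position: [475.0, -20.9, 194.6]
eef_rot: [0.689, 0.725, 0.001, 0.001]
ft_force: [-1.0, -0.6, 5.9]
opening: 25.7
t 2.87 p [475.  -20.9 194.6] phi 93.0 tilt 0.12 q [ -3.  23. -22.  45.  -0.  85.] F [-1.  -0.6  5.9] open 25.7
delta [ 0.9 -0.9  2.6] turn [ 0.11  0.03 -0.03]
```

```bash
python3 -m pendant '[[0,0,-5,0,0,0,0.1],[0,0,-15,0,0,0,0.1],[0,0,-35,0,0,0,0.1],[0,0,-55,0,0,0,0.1],[0,0,-70,0,0,0,0.1],[0,0,-80,0,0,0,0.1],[0,0,-80,0,0,0,0.1]]'
python3 go.py 443.5 345.6 272 93
python3 - <<'E'
from h import *
im=imaging.snapshot("scene")[:,:,::-1]; cv2.imwrite("pics/s2.png",cv2.resize(im[100:260,220:440],None,fx=3.5,fy=3.5,interpolation=cv2.INTER_CUBIC))
E
```

```text
clock: 3.45
position: [475.4, -20.8, 275.9]
eef_rot: [0.688, 0.725, 0.002, 0.002]
ft_force: [1.0, 0.6, -0.8]
opening: 26.0
t 3.45 p [475.4 -20.8 275.9] phi 93.0 tilt 0.26 q [ -3.  17. -16.  57.   0.  85.] F [ 1.   0.6 -0.8] open 26.0
delta [367.5 -12.8   3.8] turn [ 0.26  0.02 -0.02]
```

View pics/s2.png

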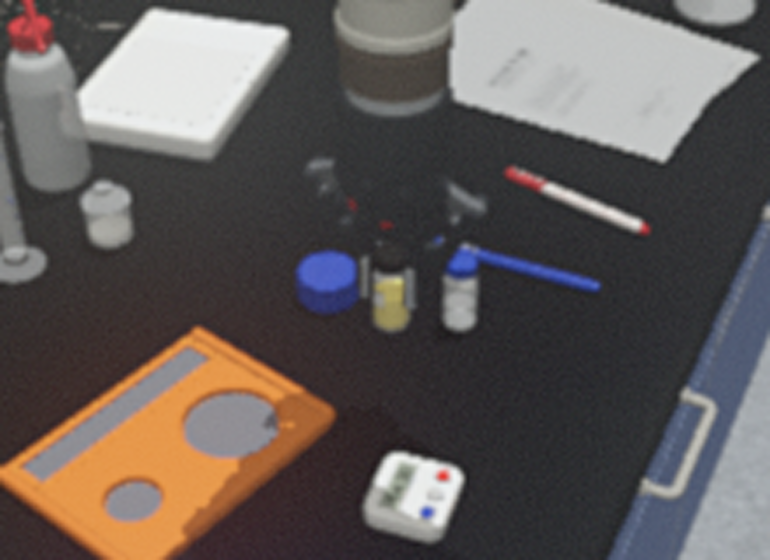

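```bash
python3 -m pendant '[[10,0,0,0,0,0,0.1],[30,-1,0,0,0,0,0.1],[60,-2,0,0,0,0,0.1],[100,-3,0,0,0,0,0.1],[140,-5,0,0,0,0,0.1],[180,-6,0,0,0,0,0.1],[220,-8,0,0,0,0,0.1],[260,-9,0,0,0,0,0.1],[300,-11,0,0,0,0,0.1],[330,-12,0,0,0,0,0.1],[352,-12.8,0,0,0,0,0.1],[364,-12.8,0,0,0,0,0.1]]'
python3 -m pendant '[[3.5,0,0,0,0,0,0.1],[3.5,0,0,0,0,0,0.1],[3.5,0,0,0,0,0,0.1],[3.5,0,0,0,0,0,0.1]]'
python3 go.py 443.5 345.6 202 93
```

```text
clock: 4.5
position: [441.3, 345.1, 271.9]
eef_rot: [0.687, 0.726, -0.001, -0.001]
ft_force: [-0.4, 0.0, -0.7]
opening: 25.7
clock: 4.83
position: [442.8, 344.1, 273.2]
eef_rot: [0.689, 0.725, -0.001, 0.0]
ft_force: [0.3, -0.3, 0.1]
opening: 25.3
t 4.83 p [442.8 344.1 273.2] phi 92.9 tilt 0.08 q [ 38.  26.  -3.  61.  -0. 125.] F [ 0.3 -0.3  0.1] open 25.3
delta [ 1.6  0.9 71.2] turn [-0.05  0.06 -0.14]
```

```bash
python3 -m pendant '[[1.5,0.9,10,0,0,0,0.1],[1.5,0.9,30,0,0,0,0.1],[1.5,0.9,50,0,0,0,0.1],[1.5,0.9,62,0,0,0,0.1],[1.5,0.9,68,0,0,0,0.1],[1.5,0.9,70,0,0,0,0.1],[1.5,0.9,70,0,0,0,0.1],[1.5,0.9,70,0,0,0,0.1],[1.5,0.9,70,0,0,0,0.1]]'
python3 go.py 443.5 345.6 199 93
```

```text
clock: 5.58
position: [444.0, 347.3, 204.6]
eef_rot: [0.689, 0.725, 0.001, 0.0]
ft_force: [0.6, 0.1, -0.5]
opening: 25.8
t 5.58 p [444.  347.3 204.6] phi 92.9 tilt 0.12 q [ 38.  30.  -7.  52.   0. 125.] F [ 0.6  0.1 -0.5] open 25.8
delta [-1.6 -0.6  5.6] turn [ 0.1  -0.07 -0.05]
```

```bash
python3 -m pendant '[[-1,-0.5,2,0,0,0,0.1],[-1,-0.5,4,0,0,0,0.1],[-1,-0.5,5,0,0,0,0.1],[-1,-0.5,6,0,0,0,0.1],[-1,-0.5,6,0,0,0,0.1],[-1,-0.5,6,0,0,0,0.1]]'
python3 go.py 443.5 345.6 199 93
```

```text
clock: 6.08
position: [443.0, 346.1, 198.6]
eef_rot: [0.689, 0.725, 0.0, 0.0]
ft_force: [-2.0, -0.9, 5.4]
opening: 26.1
t 6.08 p [443.  346.1 198.6] phi 93.0 tilt 0.04 q [ 38.  30.  -8.  52.   0. 125.] F [-2.  -0.9  5.4] open 26.1
delta [-0.5  0.5 -0.4] turn [ 0.03 -0.03 -0.02]
```

```bash
python3 -m pendant '[[0,0,0,0,0,0,0.35],[0,0,0,0,0,0,0.4],[0,0,0,0,0,0,0.5],[0,0,0,0,0,0,0.6],[0,0,0,0,0,0,0.65],[0,0,-5,0,0,0,0.65],[0,0,-20,0,0,0,0.65],[0,0,-45,0,0,0,0.65],[0,0,-75,0,0,0,0.7],[0,0,-100,0,0,0,0.75],[0,0,-105,0,0,0,0.75]]'
python3 go.py 593 -236 290 93
python3 - <<'E'
from h import *
im=imaging.snapshot("scene")[:,:,::-1]; cv2.imwrite("pics/s3.png",cv2.resize(im[220:370,200:350],None,fx=4,fy=4,interpolation=cv2.INTER_CUBIC))
im=imaging.snapshot("top")[:,:,::-1]; cv2.imwrite("pics/t3.png",im)
E
```

```text
clock: 7.0
position: [444.2, 347.0, 307.9]
eef_rot: [0.689, 0.725, 0.004, 0.001]
ft_force: [0.6, 1.9, -0.0]
opening: 64.0
t 7.0 p [444.2 347.  307.9] phi 93.0 tilt 0.5 q [ 38.  24.   0.  66.   0. 125.] F [ 0.6  1.9 -0. ] open 64.0
delta [-590.   118.3   15.8] turn [ 0.41 -0.29 -0.03]
```

View pics/s3.png

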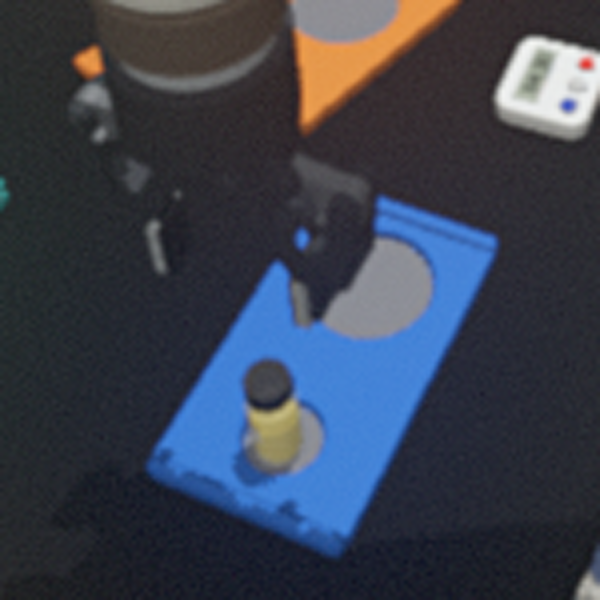

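```bash
python3 - <<'E'
from h import *
im=cv2.imread("pics/s3.png")
for x,y,c in((443.5,346,(0,255,0)),(449,342,(0,0,255))):
    h=cv2.convexHull(np.float32(proj("scene",place(cyl(13.5,4,68),x,y))))
    cv2.polylines(im,[np.int32((h+.5-[200,220])*4)],True,c,1)
t=cv2.imread("pics/t3.png"); t=cv2.resize(t,None,fx=8,fy=8,interpolation=cv2.INTER_CUBIC)
h=cv2.convexHull(np.float32(proj("top",place(cyl(13.5,4,68),443.5,346)))); cv2.polylines(t,[np.int32((h+.5)*8)],True,(0,255,0),1)
t=t[8*220:8*280,8*150:8*215]; im=im[300:500,150:400]; im=cv2.resize(im,None,fx=1,fy=1)
o=np.zeros((480,780,3),np.uint8); o[:200,:250]=im; o[:480,255:775]=t[:480,:520]; cv2.imwrite("pics/s3b.png",o)
E
```

```text
(no output)
```

View pics/s3b.png

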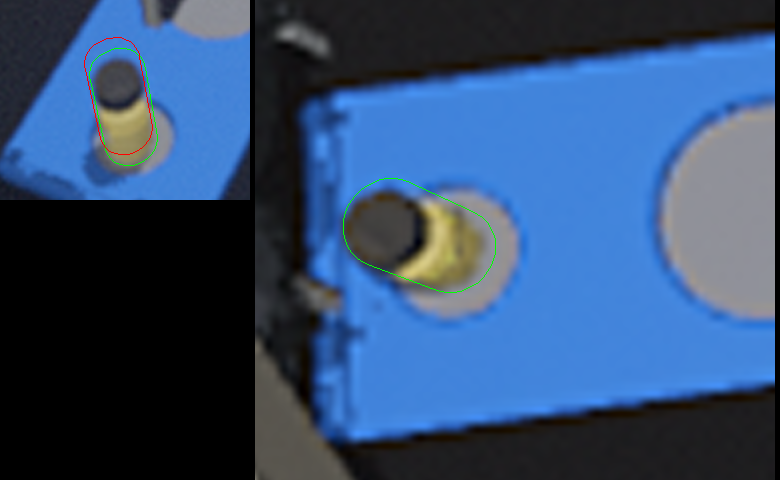

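```bash
python3 -m pendant '[[-20,4,0,0,0,0,0.85],[-55,11,0,0,0,0,0.85],[-95,19,0,0,0,0,0.85],[-135,27,0,0,0,0,0.85],[-175,35,0,0,0,0,0.85],[-215,43,0,0,0,0,0.85],[-255,51,0,0,0,0,0.85],[-295,59,0,0,0,0,0.85],[-335,67,0,0,0,0,0.85],[-375,75,0,0,0,0,0.85],[-415,83,0,0,0,0,0.85],[-455,91,0,0,0,0,0.85]]'
python3 -m pendant '[[-40,8,0,0,0,0,0.85],[-80,16,5,0,0,0,0.85],[-115,23,10,0,0,0,0.85],[-135,27,15,0,0,0,0.85],[-135,27,15,0,0,0,0.85],[-135,27,15,0,0,0,0.85],[-135,27,15,0,0,0,0.85]]'
python3 go.py 593 -236 205 93
```

```text
clock: 8.1
position: [556.9, -105.6, 300.6]
eef_rot: [0.689, 0.725, -0.001, -0.001]
ft_force: [0.2, 0.0, -0.1]
opening: 72.6
clock: 8.68
position: [590.8, -236.5, 285.9]
eef_rot: [0.689, 0.725, -0.0, -0.002]
ft_force: [-0.1, 0.2, -0.4]
opening: 72.5
t 8.68 p [ 590.8 -236.5  285.9] phi 93.0 tilt 0.2 q [-22.  33.  12.  69.   0.  65.] F [-0.1  0.2 -0.4] open 72.5
delta [ 0.3  2.5 80.9] turn [-0.17 -0.11 -0.03]
```

```bash
python3 -m pendant '[[0.3,2,10,0,0,0,0.85],[0.3,2,35,0,0,0,0.85],[0.3,2,60,0,0,0,0.85],[0.3,2,80,0,0,0,0.85],[0.3,2,93,0,0,0,0.85],[0.3,2,100,0,0,0,0.85],[0.3,2,102,0,0,0,0.85],[0.3,2,102,0,0,0,0.85],[0.3,2,102,0,0,0,0.85]]'
python3 go.py 593 -236 182 93
```

```text
clock: 9.43
position: [593.9, -236.3, 186.6]
eef_rot: [0.688, 0.725, 0.0, 0.001]
ft_force: [0.6, -0.4, 0.5]
opening: 73.0
t 9.43 p [ 593.9 -236.3  186.6] phi 93.0 tilt 0.1 q [-22.  39.   5.  57.   0.  65.] F [ 0.6 -0.4  0.5] open 73.0
delta [ 0.3 -0.9  4.6] turn [0.09 0.04 0.01]
```

```bash
python3 -m pendant '[[0,0,0,0,0,0,0.75],[0,0,0,0,0,0,0.65],[0,0,0,0,0,0,0.55],[0,0,0,0,0,0,0.5],[0,0,0,0,0,0,0.4],[0,0,0,0,0,0,0.4],[0,0,0,0,0,0,0.4]]' 30
python3 go.py 593 -236 182 93
```

```text
clock: 10.02
position: [593.9, -236.9, 187.1]
eef_rot: [0.689, 0.725, 0.001, 0.001]
ft_force: [-0.2, 0.3, 6.3]
opening: 50.5
t 10.02 p [ 593.9 -236.9  187.1] phi 93.0 tilt 0.15 q [-22.  39.   5.  57.   0.  65.] F [-0.2  0.3  6.3] open 50.5
delta [ 1.  -0.9  5.1] turn [ 0.14  0.05 -0.04]
```

```bash
python3 -m pendant '[[0,0,-3,0,0,0,0.4],[0,0,-10,0,0,0,0.4],[0,0,-25,0,0,0,0.4],[0,0,-45,0,0,0,0.4],[0,0,-65,0,0,0,0.4],[0,0,-80,0,0,0,0.4],[0,0,-85,0,0,0,0.4],[0,0,-85,0,0,0,0.4]]'
python3 go.py 448.4 245.7 272 93
python3 - <<'E'
from h import *
im=imaging.snapshot("scene")[:,:,::-1]; cv2.imwrite("pics/s4.png",cv2.resize(im[60:220,240:440],None,fx=3.5,fy=3.5,interpolation=cv2.INTER_CUBIC))
E
```

```text
clock: 10.68
position: [593.9, -236.9, 272.5]
eef_rot: [0.689, 0.725, 0.001, 0.002]
ft_force: [0.2, 0.4, -0.6]
opening: 50.1
t 10.68 p [ 593.9 -236.9  272.5] phi 93.0 tilt 0.21 q [-22.  34.  11.  67.  -0.  65.] F [ 0.2  0.4 -0.6] open 50.1
delta [ 489.5 -120.3   -0.6] turn [ 0.19  0.09 -0.04]
```

View pics/s4.png

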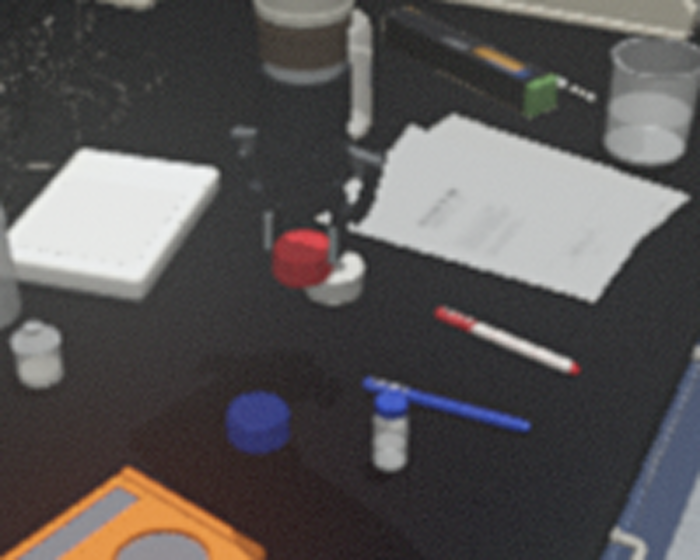

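```bash
python3 -m pendant '[[10,-2,0,0,0,0,0.4],[30,-7,0,0,0,0,0.4],[60,-15,0,0,0,0,0.4],[100,-25,0,0,0,0,0.4],[140,-34,0,0,0,0,0.4],[180,-44,0,0,0,0,0.4],[220,-54,0,0,0,0,0.4],[260,-64,0,0,0,0,0.4],[300,-74,0,0,0,0,0.4],[340,-84,0,0,0,0,0.4],[380,-94,0,0,0,0,0.4],[415,-102,0,0,0,0,0.4]]'
python3 -m pendant '[[30,-7,0,0,0,0,0.4],[55,-13,0,0,0,0,0.4],[70,-17,0,0,0,0,0.4],[74.5,-18.3,0,0,0,0,0.4],[74.5,-18.3,0,0,0,0,0.4],[74.5,-18.3,0,0,0,0,0.4],[74.5,-18.3,0,0,0,0,0.4]]'
python3 go.py 448.4 245.7 191 93
```

```text
clock: 11.73
position: [467.5, 174.7, 269.1]
eef_rot: [0.688, 0.726, -0.001, -0.001]
ft_force: [0.8, -0.6, -0.8]
opening: 50.6
clock: 12.32
position: [447.9, 244.9, 270.0]
eef_rot: [0.689, 0.725, -0.001, -0.0]
ft_force: [0.5, -0.5, 0.2]
opening: 50.3
t 12.32 p [447.9 244.9 270. ] phi 92.9 tilt 0.08 q [ 29.  21. -11.  58.  -0. 116.] F [ 0.5 -0.5  0.2] open 50.3
delta [ 0.8  0.7 79. ] turn [-0.06  0.05 -0.11]
```

```bash
python3 -m pendant '[[0.8,0.5,10,0,0,0,0.4],[0.8,0.5,30,0,0,0,0.4],[0.8,0.5,50,0,0,0,0.4],[0.8,0.5,65,0,0,0,0.4],[0.8,0.5,74,0,0,0,0.4],[0.8,0.5,77,0,0,0,0.4],[0.8,0.5,77,0,0,0,0.4],[0.8,0.5,77,0,0,0,0.4]]'
python3 go.py 448.4 245.7 191 93
```

```text
clock: 12.98
position: [448.8, 246.6, 193.9]
eef_rot: [0.689, 0.725, 0.0, 0.0]
ft_force: [0.7, 0.4, -0.6]
opening: 50.7
t 12.98 p [448.8 246.6 193.9] phi 92.9 tilt 0.04 q [ 29.  26. -16.  48.  -0. 116.] F [ 0.7  0.4 -0.6] open 50.7
delta [-0.9 -0.4  2.9] turn [ 0.03 -0.02 -0.07]
```

```bash
python3 -m pendant '[[-0.5,-0.4,1,0,0,0,0.4],[-0.5,-0.4,2,0,0,0,0.4],[-0.5,-0.4,3,0,0,0,0.4],[-0.5,-0.4,3,0,0,0,0.4],[-0.5,-0.4,3,0,0,0,0.4]]'
python3 go.py 448.4 245.7 191 93
```

```text
clock: 13.4
position: [448.3, 246.4, 191.1]
eef_rot: [0.689, 0.725, 0.001, 0.0]
ft_force: [-0.1, -0.1, 1.3]
opening: 50.5
t 13.4 p [448.3 246.4 191.1] phi 93.0 tilt 0.08 q [ 29.  26. -17.  47.  -0. 116.] F [-0.1 -0.1  1.3] open 50.5
delta [-0.7  0.1  0.1] turn [ 0.07 -0.03 -0.03]
```

```bash
python3 -m pendant '[[0,0,0,0,0,0,0.65],[0,0,0,0,0,0,0.7],[0,0,0,0,0,0,0.75],[0,0,0,0,0,0,0.8],[0,0,-5,0,0,0,0.8],[0,0,-20,0,0,0,0.8],[0,0,-45,0,0,0,0.8],[0,0,-75,0,0,0,0.7],[0,0,-95,0,0,0,0.65],[0,0,-95,0,0,0,0.65]]'
python3 go.py 468 -130 286 93
python3 - <<'E'
from h import *
im=imaging.snapshot("scene")[:,:,::-1]; cv2.imwrite("pics/s5.png",cv2.resize(im[220:370,200:350],None,fx=4,fy=4,interpolation=cv2.INTER_CUBIC))
E
```

```text
clock: 14.23
position: [449.6, 247.1, 290.7]
eef_rot: [0.689, 0.725, 0.004, 0.001]
ft_force: [0.5, 0.1, 0.5]
opening: 55.8
t 14.23 p [449.6 247.1 290.7] phi 93.0 tilt 0.53 q [ 29.  20. -10.  60.  -0. 116.] F [0.5 0.1 0.5] open 55.8
delta [-377.6   -1.2    3.1] turn [ 0.48 -0.23 -0.04]
```

View pics/s5.png

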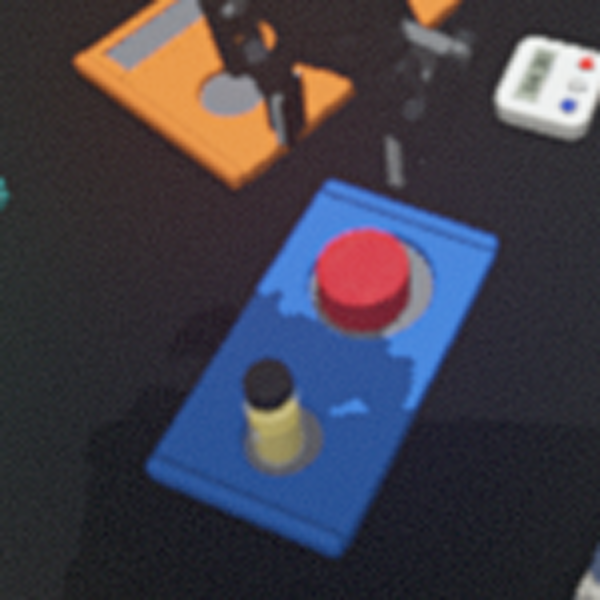

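```bash
python3 -m pendant '[[-20,0,0,0,0,0,0.65],[-55,0,0,0,0,0,0.65],[-95,0,0,0,0,0,0.65],[-135,0,0,0,0,0,0.65],[-175,0,0,0,0,0,0.65],[-215,0,0,0,0,0,0.65],[-255,-1,0,0,0,0,0.65],[-295,-1,5,0,0,0,0.65],[-330,-1,10,0,0,0,0.65],[-360,-1,20,0,0,0,0.65],[-376,-1,26,0,0,0,0.65],[-376,-1,28,0,0,0,0.65]]'
python3 -m pendant '[[0,0,0,0,0,0,0.65],[0,0,0,0,0,0,0.65],[0,0,0,0,0,0,0.65]]'
python3 go.py 468 -130.5 193 93
```

```text
clock: 15.28
position: [465.5, -132.2, 255.5]
eef_rot: [0.69, 0.723, -0.001, -0.001]
ft_force: [0.7, 0.4, 0.8]
opening: 55.4
clock: 15.53
position: [466.3, -128.3, 257.4]
eef_rot: [0.688, 0.726, -0.0, -0.0]
ft_force: [0.1, -0.3, 0.1]
opening: 55.6
t 15.53 p [ 466.3 -128.3  257.4] phi 93.1 tilt 0.04 q [-15.  19. -16.  55.   0.  72.] F [ 0.1 -0.3  0.1] open 55.6
delta [-2.3  1.6 64.4] turn [-0.03 -0.03  0.05]
```

```bash
python3 -m pendant '[[-1.5,1.2,10,0,0,0,0.65],[-1.5,1.2,30,0,0,0,0.65],[-1.5,1.2,50,0,0,0,0.65],[-1.5,1.2,61,0,0,0,0.65],[-1.5,1.2,64,0,0,0,0.65],[-1.5,1.2,64,0,0,0,0.65],[-1.5,1.2,64,0,0,0,0.65]]'
python3 go.py 468 -130.5 193 93
```

```text
clock: 16.12
position: [468.1, -130.3, 193.8]
eef_rot: [0.688, 0.725, 0.0, 0.0]
ft_force: [-0.0, -1.0, 0.3]
opening: 55.8
t 16.12 p [ 468.1 -130.3  193.8] phi 93.0 tilt 0.02 q [-16.  24. -20.  46.   0.  71.] F [-0.  -1.   0.3] open 55.8
delta [-0.2 -0.1  0.8] turn [0.02 0.01 0.02]
```

```bash
python3 -m pendant '[[0,0,0,0,0,0,0.5],[0,0,0,0,0,0,0.4],[0,0,0,0,0,0,0.3],[0,0,0,0,0,0,0.2],[0,0,0,0,0,0,0.1],[0,0,0,0,0,0,0.1],[0,0,0,0,0,0,0.1],[0,0,0,0,0,0,0.1]]' 30
python3 go.py 468 -130.5 193 93
```

```text
clock: 16.78
position: [468.2, -130.9, 194.4]
eef_rot: [0.689, 0.725, 0.001, 0.001]
ft_force: [-1.0, -0.4, 5.8]
opening: 25.8
t 16.78 p [ 468.2 -130.9  194.4] phi 93.0 tilt 0.11 q [-16.  24. -20.  46.   0.  71.] F [-1.  -0.4  5.8] open 25.8
delta [ 0.4 -0.2  1.4] turn [ 0.11  0.02 -0.04]
```

```bash
python3 -m pendant '[[0,0,-5,0,0,0,0.1],[0,0,-15,0,0,0,0.1],[0,0,-35,0,0,0,0.1],[0,0,-55,0,0,0,0.1],[0,0,-72,0,0,0,0.1],[0,0,-80,0,0,0,0.1],[0,0,-80,0,0,0,0.1]]'
python3 go.py 597 158.4 275 93
```

```text
clock: 17.37
position: [468.5, -131.0, 275.9]
eef_rot: [0.689, 0.725, 0.001, 0.002]
ft_force: [0.7, -0.1, -0.3]
opening: 25.8
t 17.37 p [ 468.5 -131.   275.9] phi 93.0 tilt 0.26 q [-16.  18. -15.  57.  -0.  71.] F [ 0.7 -0.1 -0.3] open 25.8
delta [282.4 143.3   1.1] turn [ 0.25  0.09 -0.04]
```

```bash
python3 -m pendant '[[9,4,0,0,0,0,0.1],[27,14,0,0,0,0,0.1],[54,27,0,0,0,0,0.1],[89,45,0,0,0,0,0.1],[124,63,0,0,0,0,0.1],[159,81,0,0,0,0,0.1],[194,99,0,0,0,0,0.1],[225,114,0,0,0,0,0.1],[250,127,0,0,0,0,0.1],[270,137,0,0,0,0,0.1],[280,142,0,0,0,0,0.1],[282.4,143.3,0,0,0,0,0.1]]'
python3 -m pendant '[[0,0,0,0,0,0,0.1],[0,0,0,0,0,0,0.1],[0,0,0,0,0,0,0.1]]'
python3 go.py 597 158.4 204 93
python3 - <<'E'
from h import *
im=imaging.snapshot("scene")[:,:,::-1]; cv2.imwrite("pics/s6.png",cv2.resize(im[120:280,190:390],None,fx=3.5,fy=3.5,interpolation=cv2.INTER_CUBIC))
E
```

```text
clock: 18.37
position: [596.1, 161.1, 271.7]
eef_rot: [0.687, 0.726, -0.001, -0.001]
ft_force: [0.2, -1.0, -0.3]
opening: 25.4
clock: 18.62
position: [595.7, 157.3, 273.3]
eef_rot: [0.689, 0.725, -0.001, -0.0]
ft_force: [0.1, -0.1, -0.0]
opening: 25.6
t 18.62 p [595.7 157.3 273.3] phi 92.9 tilt 0.08 q [ 15.  31.   7.  65.  -0. 102.] F [ 0.1 -0.1 -0. ] open 25.6
delta [ 1.1  1.4 69.3] turn [-0.07  0.03 -0.14]
```

View pics/s6.png

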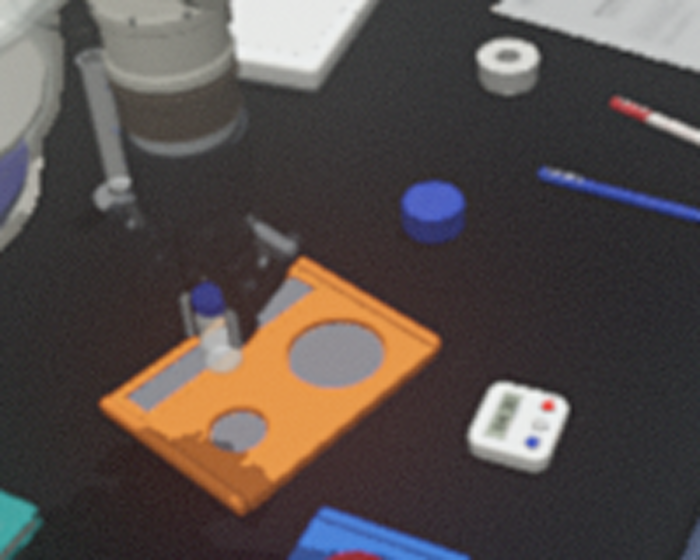

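```bash
python3 -m pendant '[[1,1.4,10,0,0,0,0.1],[1,1.4,30,0,0,0,0.1],[1,1.4,50,0,0,0,0.1],[1,1.4,64,0,0,0,0.1],[1,1.4,70,0,0,0,0.1],[1,1.4,71,0,0,0,0.1],[1,1.4,71,0,0,0,0.1],[1,1.4,71,0,0,0,0.1]]'
python3 go.py 597 158.4 198.5 93
```

```text
clock: 19.33
position: [598.1, 159.7, 203.5]
eef_rot: [0.689, 0.725, 0.001, 0.0]
ft_force: [-0.2, -0.2, 0.1]
opening: 25.3
t 19.33 p [598.1 159.7 203.5] phi 92.9 tilt 0.1 q [ 15.  36.   2.  57.   0. 102.] F [-0.2 -0.2  0.1] open 25.3
delta [-1.2 -1.1  5. ] turn [ 0.1  -0.02 -0.05]
```

```bash
python3 -m pendant '[[-1,-0.8,2,0,0,0,0.1],[-1,-0.8,4,0,0,0,0.1],[-1,-0.8,5,0,0,0,0.1],[-1,-0.8,5,0,0,0,0.1],[-1,-0.8,5,0,0,0,0.1]]'
python3 go.py 597 158.4 198.5 93
```

```text
clock: 19.75
position: [597.1, 158.7, 198.5]
eef_rot: [0.689, 0.725, 0.001, 0.0]
ft_force: [-0.2, 0.1, 3.8]
opening: 25.7
t 19.75 p [597.1 158.7 198.5] phi 93.0 tilt 0.08 q [ 15.  36.   2.  56.  -0. 102.] F [-0.2  0.1  3.8] open 25.7
delta [-0.3 -0.1 -0. ] turn [ 0.08 -0.   -0.04]
```

```bash
python3 -m pendant '[[0,0,0,0,0,0,0.35],[0,0,0,0,0,0,0.4],[0,0,0,0,0,0,0.5],[0,0,0,0,0,0,0.6],[0,0,0,0,0,0,0.65],[0,0,-5,0,0,0,0.65],[0,0,-20,0,0,0,0.65],[0,0,-45,0,0,0,0.65],[0,0,-75,0,0,0,0.7],[0,0,-95,0,0,0,0.8],[0,0,-95,0,0,0,0.88]]'
python3 go.py 616 -342 285 76.2
```

```text
clock: 20.67
position: [598.5, 159.2, 298.7]
eef_rot: [0.689, 0.725, 0.004, 0.003]
ft_force: [0.8, 1.6, 1.0]
opening: 75.1
t 20.67 p [598.5 159.2 298.7] phi 93.0 tilt 0.59 q [ 15.  30.   9.  68.  -0. 102.] F [0.8 1.6 1. ] open 75.1
delta [-501.5   -8.6   12.5] turn [ 0.55 -0.2  16.77]
```

```bash
python3 -m pendant '[[-20,0,0,0,0,2,0.9],[-55,-1,0,0,0,4,0.9],[-95,-2,0,0,0,6,0.9],[-135,-2,0,0,0,8,0.9],[-175,-3,0,0,0,10,0.9],[-215,-4,0,0,0,12,0.9],[-255,-5,0,0,0,14,0.9],[-295,-6,0,0,0,16,0.9],[-335,-6,0,0,0,16.8,0.9],[-375,-7,5,0,0,16.8,0.9],[-415,-8,8,0,0,16.8,0.9],[-450,-8,10,0,0,16.8,0.9]]'
python3 go.py 616 -342 280 76.2
python3 - <<'E'
from h import *
im=imaging.snapshot("scene")[:,:,::-1]; cv2.imwrite("pics/s7.png",cv2.resize(im[120:370,190:390],None,fx=2.4,fy=2.4,interpolation=cv2.INTER_CUBIC))
E
```

```text
clock: 21.67
position: [611.3, -293.6, 281.6]
eef_rot: [0.787, 0.616, -0.0, -0.0]
ft_force: [0.4, 0.2, -0.1]
opening: 76.7
t 21.67 p [ 611.3 -293.6  281.6] phi 76.1 tilt 0.07 q [-26.  38.  20.  72.  -0.  78.] F [ 0.4  0.2 -0.1] open 76.7
delta [-45.8  16.2   1.6] turn [-0.07  0.01 -0.1 ]
```

View pics/s7.png

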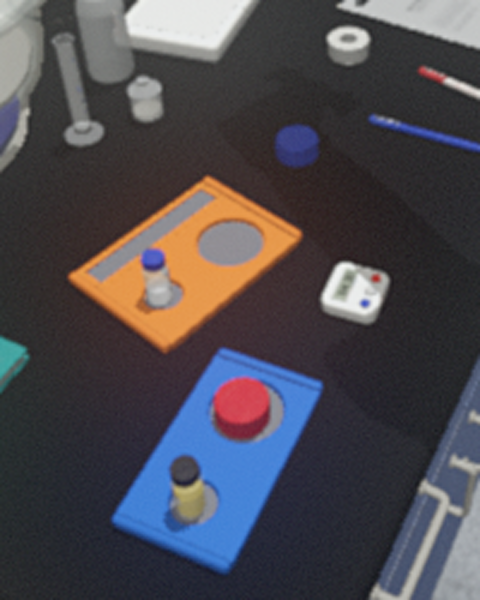

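```bash
python3 -m pendant '[[-20,7,0,0,0,0,0.9],[-38,13,1,0,0,0,0.9],[-45.8,16.2,2,0,0,0,0.9],[-45.8,16.2,2,0,0,0,0.9],[-45.8,16.2,2,0,0,0,0.9]]'
python3 go.py 616 -342 185 76.2
```

```text
clock: 22.13
position: [616.7, -339.0, 279.8]
eef_rot: [0.787, 0.617, -0.0, -0.001]
ft_force: [0.4, -0.5, 0.1]
opening: 76.6
t 22.13 p [ 616.7 -339.   279.8] phi 76.1 tilt 0.09 q [-29.  41.  25.  74.   0.  75.] F [ 0.4 -0.5  0.1] open 76.6
delta [-3.1  0.1 94.8] turn [-0.08 -0.06 -0.05]
```

```bash
python3 -m pendant '[[-1.5,0,10,0,0,0,0.9],[-1.5,0,35,0,0,0,0.9],[-1.5,0,60,0,0,0,0.9],[-1.5,0,80,0,0,0,0.9],[-1.5,0,90,0,0,0,0.9],[-1.5,0,94,0,0,0,0.9],[-1.5,0,94,0,0,0,0.9],[-1.5,0,94,0,0,0,0.9]]'
python3 go.py 616 -342 185 76.2
```

```text
clock: 22.8
position: [617.1, -340.6, 187.6]
eef_rot: [0.787, 0.617, 0.0, 0.001]
ft_force: [0.2, -1.4, -0.2]
opening: 76.8
t 22.8 p [ 617.1 -340.6  187.6] phi 76.2 tilt 0.09 q [-29.  45.  19.  63.   0.  75.] F [ 0.2 -1.4 -0.2] open 76.8
delta [-1.6 -0.7  2.6] turn [0.09 0.02 0.01]
```

```bash
python3 -m pendant '[[-1,0,1,0,0,0,0.8],[-1,0,1.5,0,0,0,0.7],[-1,0,1.5,0,0,0,0.6],[-1,0,1.5,0,0,0,0.5],[-1,0,1.5,0,0,0,0.45],[-1,0,1.5,0,0,0,0.45],[-1,0,1.5,0,0,0,0.45]]' 30
python3 go.py 616 -342 185 76.2
```

```text
clock: 23.38
position: [616.8, -342.2, 186.8]
eef_rot: [0.787, 0.617, 0.001, 0.001]
ft_force: [-1.0, -0.8, 6.0]
opening: 53.6
t 23.38 p [ 616.8 -342.2  186.8] phi 76.2 tilt 0.17 q [-29.  45.  19.  63.  -0.  75.] F [-1.  -0.8  6. ] open 53.6
delta [ 0.1 -0.8  1.8] turn [ 0.16  0.05 -0.05]
```

```bash
python3 -m pendant '[[0,0,-3,0,0,0,0.45],[0,0,-10,0,0,0,0.45],[0,0,-25,0,0,0,0.45],[0,0,-45,0,0,0,0.45],[0,0,-65,0,0,0,0.45],[0,0,-80,0,0,0,0.45],[0,0,-85,0,0,0,0.45],[0,0,-85,0,0,0,0.45]]'
python3 go.py 573 61.2 272 76.2
python3 - <<'E'
from h import *
im=imaging.snapshot("scene")[:,:,::-1]; cv2.imwrite("pics/s8.png",cv2.resize(im[60:260,220:420],None,fx=3,fy=3,interpolation=cv2.INTER_CUBIC))
E
```

```text
clock: 24.05
position: [616.8, -342.1, 272.2]
eef_rot: [0.787, 0.617, 0.001, 0.002]
ft_force: [0.1, 0.0, -0.7]
opening: 53.4
t 24.05 p [ 616.8 -342.1  272.2] phi 76.2 tilt 0.21 q [-29.  42.  25.  73.   0.  75.] F [ 0.1  0.  -0.7] open 53.4
delta [ 381.2 -138.9   -0.7] turn [ 0.2   0.05 -0.04]
```

View pics/s8.png

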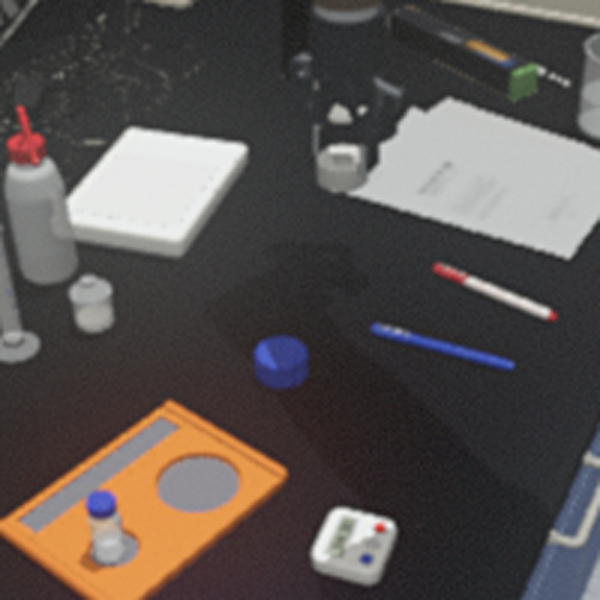

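```bash
python3 -m pendant '[[9,-3,0,0,0,0,0.45],[27,-10,0,0,0,0,0.45],[56,-20,0,0,0,0,0.45],[94,-34,0,0,0,0,0.45],[132,-48,0,0,0,0,0.45],[170,-62,0,0,0,0,0.45],[208,-76,0,0,0,0,0.45],[246,-90,0,0,0,0,0.45],[284,-103,0,0,0,0,0.45],[318,-116,0,0,0,0,0.45],[348,-127,0,0,0,0,0.45],[368,-134,0,0,0,0,0.45]]'
python3 -m pendant '[[9,-3.5,0,0,0,0,0.45],[13,-5,0,0,0,0,0.45],[13,-5,0,0,0,0,0.45],[13,-5,0,0,0,0,0.45],[13,-5,0,0,0,0,0.45]]'
python3 go.py 573 61.2 191 76.2
python3 - <<'E'
from h import *
im=imaging.snapshot("top")[:,:,::-1]; im2=imaging.snapshot("scene")[:,:,::-1]
o=np.zeros((500,800,3),np.uint8)
def mk(n,im,x0,y0,w,h,k):
    o=cv2.resize(im,None,fx=k,fy=k,interpolation=cv2.INTER_CUBIC)
    hh=cv2.convexHull(np.float32(proj(n,place(cyl(13.5,4,68),597,158)))); cv2.polylines(o,[np.int32((hh+.5)*k)],True,(0,255,0),1)
    return o[y0*k:(y0+h)*k,x0*k:(x0+w)*k]
o[:480,:400]=mk("top",im,215,155,50,60,8); o[:480,400:]=mk("scene",im2,225,200,50,60,8); cv2.imwrite("pics/s9.png",o)
E
```

```text
clock: 25.1
position: [572.2, 51.1, 268.4]
eef_rot: [0.786, 0.618, -0.001, -0.002]
ft_force: [-0.8, 0.3, -0.8]
opening: 53.8
clock: 25.52
position: [572.5, 59.9, 269.8]
eef_rot: [0.788, 0.616, -0.0, 0.0]
ft_force: [0.3, 0.0, -0.5]
opening: 53.5
t 25.52 p [572.5  59.9 269.8] phi 76.0 tilt 0.04 q [  6.  27.  -1.  62.  -0. 110.] F [ 0.3  0.  -0.5] open 53.5
delta [ 1.4  0.2 78.8] turn [-0.02  0.03 -0.15]
```

View pics/s9.png

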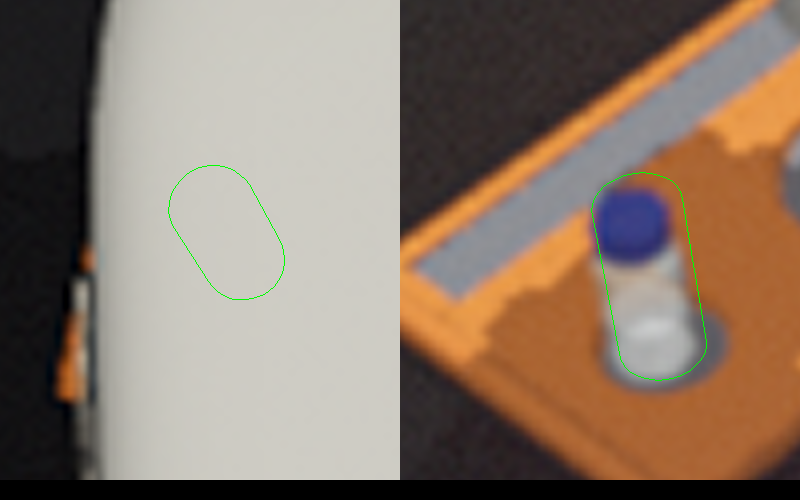

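```bash
python3 -m pendant '[[1,0.2,10,0,0,0,0.45],[1,0.2,30,0,0,0,0.45],[1,0.2,50,0,0,0,0.45],[1,0.2,65,0,0,0,0.45],[1,0.2,74,0,0,0,0.45],[1,0.2,77,0,0,0,0.45],[1,0.2,77,0,0,0,0.45],[1,0.2,77,0,0,0,0.45]]'
python3 go.py 573 61.2 191 76.2
```

```text
clock: 26.28
position: [573.3, 62.1, 193.5]
eef_rot: [0.787, 0.617, 0.001, 0.0]
ft_force: [0.6, 0.1, -0.1]
opening: 53.7
t 26.28 p [573.3  62.1 193.5] phi 76.1 tilt 0.07 q [  6.  32.  -6.  52.   0. 110.] F [ 0.6  0.1 -0.1] open 53.7
delta [-1.  -0.1  2.5] turn [ 0.07 -0.03 -0.05]
```

```bash
python3 -m pendant '[[-0.6,0,1,0,0,0,0.45],[-0.6,0,2,0,0,0,0.45],[-0.6,0,2.6,0,0,0,0.45],[-0.6,0,2.6,0,0,0,0.45],[-0.6,0,2.6,0,0,0,0.45]]'
python3 go.py 573 61.2 191 76.2
```

```text
clock: 26.7
position: [572.9, 61.7, 190.8]
eef_rot: [0.787, 0.617, 0.0, 0.0]
ft_force: [0.5, -0.3, 0.7]
opening: 53.7
t 26.7 p [572.9  61.7 190.8] phi 76.2 tilt 0.05 q [  6.  32.  -6.  52.  -0. 110.] F [ 0.5 -0.3  0.7] open 53.7
delta [-0.5  0.2 -0.2] turn [ 0.05 -0.02 -0.03]
```

```bash
python3 -m pendant '[[0,0,0,0,0,0,0.7],[0,0,0,0,0,0,0.75],[0,0,0,0,0,0,0.8],[0,0,0,0,0,0,0.83],[0,0,-5,0,0,0,0.83],[0,0,-20,0,0,0,0.83],[0,0,-45,0,0,0,0.83],[0,0,-75,0,0,0,0.7],[0,0,-95,0,0,0,0.6],[0,0,-95,0,0,0,0.5]]'
python3 go.py 433 -320.5 250 -12.5
python3 - <<'E'
from h import *
im=imaging.snapshot("scene")[:,:,::-1]; cv2.imwrite("pics/s10.png",cv2.resize(im[170:290,200:360],None,fx=4,fy=4,interpolation=cv2.INTER_CUBIC))
E
```

```text
clock: 27.53
position: [574.6, 61.9, 291.2]
eef_rot: [0.787, 0.617, 0.004, 0.003]
ft_force: [0.1, -0.3, 0.5]
opening: 42.6
t 27.53 p [574.6  61.9 291.2] phi 76.2 tilt 0.57 q [  6.  26.   1.  64.   0. 110.] F [ 0.1 -0.3  0.5] open 42.6
delta [-405.3  -46.4   39.4] turn [ 0.27 -0.57 88.66]
```

View pics/s10.png

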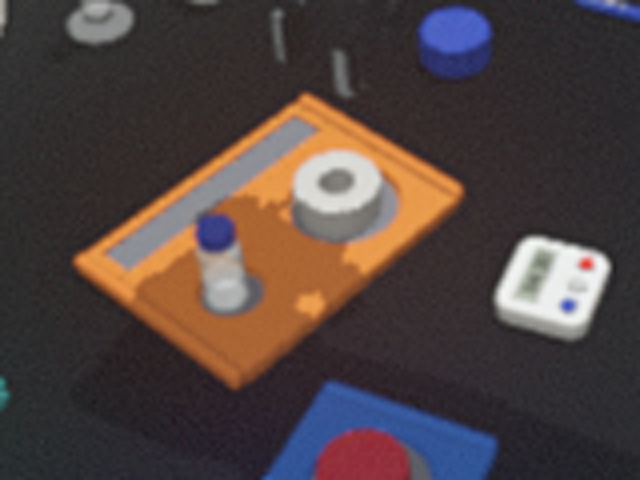

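```bash
python3 -m pendant '[[-15,-2,0,0,0,7,0.5],[-45,-5,0,0,0,14,0.5],[-85,-10,0,0,0,21,0.5],[-125,-14,0,0,0,28,0.5],[-165,-19,0,0,0,35,0.5],[-205,-23,0,0,0,42,0.5],[-245,-28,0,0,0,49,0.5],[-285,-33,0,0,0,56,0.5],[-320,-37,5,0,0,63,0.5],[-350,-40,10,0,0,70,0.5],[-375,-43,15,0,0,77,0.5],[-395,-45,20,0,0,84,0.5]]'
python3 go.py 433 -320.5 245 -12.5
```

```text
clock: 28.58
position: [432.9, -312.8, 264.1]
eef_rot: [0.997, -0.072, -0.001, -0.0]
ft_force: [0.7, 0.0, 0.1]
opening: 42.5
t 28.58 p [ 432.9 -312.8  264.1] phi -8.3 tilt 0.12 q [-36.  23.  -8.  59.  -0. 152.] F [0.7 0.  0.1] open 42.5
delta [ 1.2  7.6 19.1] turn [-0.03  0.12  4.2 ]
```

```bash
python3 - <<'E'
from h import *
im=cv2.imread("pics/top0.png")[:,:,::-1].astype(int)
m=np.uint8((im[...,0]>75)); m[:200]=0;m[268:]=0;m[:,:420]=0;m[:,445:]=0
ys,xs=np.nonzero(m); w=np.array([ray("top",(x,y),9)[:2] for x,y in zip(xs,ys)])
c=w.mean(0);u,s,vt=np.linalg.svd(w-c);print(c,vt[0],np.degrees(np.arctan(vt[0,1]/vt[0,0])),((w-c)@vt[0]).min(),((w-c)@vt[0]).max(),len(w))
E
python3 -m pendant '[[1,7,10,0,0,4,0.5],[1.2,7.6,19,0,0,4.2,0.5],[1.2,7.6,19,0,0,4.2,0.5],[1.2,7.6,19,0,0,4.2,0.5]]'
python3 go.py 433 -320.5 178 -12.5
```

```text
[ 433.1472753 -319.8740639] [-0.97751899  0.21084738] -12.172015508351516 -74.17324945623118 75.34450727759219 267
clock: 28.92
position: [434.3, -317.9, 245.1]
eef_rot: [0.995, -0.104, -0.001, -0.001]
ft_force: [-0.7, 0.3, 0.1]
opening: 42.4
t 28.92 p [ 434.3 -317.9  245.1] phi -11.9 tilt 0.21 q [-36.  25.  -9.  56.   0. 156.] F [-0.7  0.3  0.1] open 42.4
delta [-0.5  3.  67.1] turn [-0.1   0.18  0.58]
```

```bash
python3 -m pendant '[[-0.5,2,10,0,0,0,0.5],[-0.5,2,30,0,0,0,0.5],[-0.5,2,48,0,0,0,0.5],[-0.5,2,58,0,0,0,0.5],[-0.5,2,62,0,0,0,0.5],[-0.5,2,63,0,0,0,0.5],[-0.5,2,63,0,0,0,0.5],[-0.5,2,63,0,0,0,0.5]]'
python3 go.py 433 -320.3 178 -12.3
```

```text
clock: 29.58
position: [434.4, -320.9, 184.4]
eef_rot: [0.995, -0.105, 0.001, 0.0]
ft_force: [-0.2, -0.8, -0.3]
opening: 42.8
t 29.58 p [ 434.4 -320.9  184.4] phi -12.0 tilt 0.11 q [-36.  29. -12.  48.   0. 156.] F [-0.2 -0.8 -0.3] open 42.8
delta [-1.5 -0.3  6.4] turn [ 0.04 -0.1   0.29]
```

```bash
python3 -m pendant '[[-1,0,3,0,0,0,0.5],[-1,0,5,0,0,0,0.4],[-1,0,6,0,0,0,0.35],[-1,0,6,0,0,0,0.3],[-1,0,6,0,0,0,0.3]]' 25
python3 go.py 433 -320.3 178 -12.3
python3 - <<'E'
from h import *
im=imaging.snapshot("scene")[:,:,::-1]; cv2.imwrite("pics/s11.png",cv2.resize(im[110:230,330:430],None,fx=5,fy=5,interpolation=cv2.INTER_CUBIC))
E
```

```text
clock: 30.0
position: [432.8, -320.5, 177.5]
eef_rot: [0.994, -0.105, -0.0, -0.0]
ft_force: [-0.0, -0.2, 0.1]
opening: 25.6
t 30.0 p [ 432.8 -320.5  177.5] phi -12.0 tilt 0.0 q [-37.  30. -13.  47.   0. 156.] F [-0.  -0.2  0.1] open 25.6
delta [ 0.2 -0.2 -0.5] turn [-0.    0.    0.26]
```

View pics/s11.png

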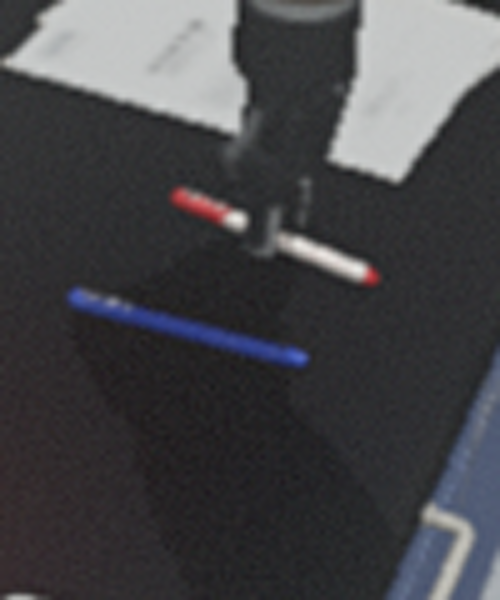

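Fingers straddle the red pen (near finger at 262,235, far one at 305,200). Closing.

```bash
python3 -m pendant '[[0,0,0,0,0,0,0.22],[0,0,0,0,0,0,0.15],[0,0,0,0,0,0,0.08],[0,0,0,0,0,0,0.0],[0,0,0,0,0,0,0.0],[0,0,0,0,0,0,0.0]]' 25
python3 go.py 433 -320.3 178 -12.3
```

```text
clock: 30.55
position: [432.9, -320.5, 177.6]
eef_rot: [0.994, -0.105, 0.0, 0.0]
ft_force: [0.5, -0.1, 1.3]
opening: 9.8
t 30.55 p [ 432.9 -320.5  177.6] phi -12.0 tilt 0.02 q [-37.  30. -13.  47.  -0. 156.] F [ 0.5 -0.1  1.3] open 9.8
delta [ 0.  -0.2 -0.4] turn [ 0.01 -0.02  0.27]
```

```bash
python3 -m pendant '[[0,0,-3,0,0,0,0],[0,0,-10,0,0,0,0],[0,0,-25,0,0,0,0],[0,0,-45,0,0,0,0],[0,0,-65,0,0,0,0],[0,0,-80,0,0,0,0],[0,0,-85,0,0,0,0],[0,0,-85,0,0,0,0]]'
python3 go.py 656.7 87 263 76.1
python3 - <<'E'
from h import *
im=imaging.snapshot("scene")[:,:,::-1]; cv2.imwrite("pics/s12.png",cv2.resize(im[80:230,300:430],None,fx=4,fy=4,interpolation=cv2.INTER_CUBIC))
E
```

```text
clock: 31.22
position: [433.4, -320.8, 264.4]
eef_rot: [0.994, -0.105, 0.002, 0.001]
ft_force: [0.3, 0.3, -0.7]
opening: 9.5
t 31.22 p [ 433.4 -320.8  264.4] phi -12.0 tilt 0.22 q [-37.  24.  -7.  59.   0. 156.] F [ 0.3  0.3 -0.7] open 9.5
delta [ 133.4 -445.4    1.2] turn [  0.23  -0.09 -88.13]
```

View pics/s12.png

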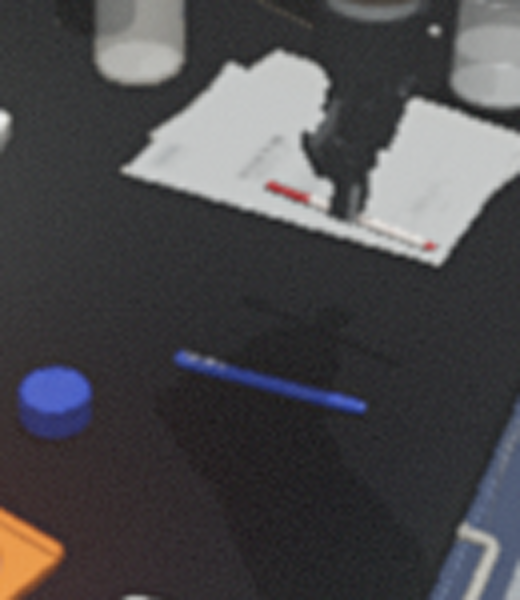

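```bash
python3 -m pendant '[[2,-8,-3,0,0,-3,0],[8,-27,-8,0,0,-10,0],[16,-54,-12,0,0,-17,0],[26,-88,-15,0,0,-24,0],[37,-124,-15,0,0,-31,0],[48,-162,-15,0,0,-38,0],[59,-200,-15,0,0,-45,0],[70,-238,-15,0,0,-52,0],[81,-276,-15,0,0,-59,0],[92,-312,-15,0,0,-66,0],[102,-345,-15,0,0,-73,0],[111,-373,-15,0,0,-79,0]]'
python3 go.py 656.7 87 275 76.1
```

```text
clock: 32.27
position: [619.4, 23.8, 275.5]
eef_rot: [0.832, 0.555, -0.001, -0.001]
ft_force: [1.0, -0.0, -0.2]
opening: 9.3
t 32.27 p [619.4  23.8 275.5] phi 67.4 tilt 0.17 q [  2.  32.   8.  66.   0. 115.] F [ 1.  -0.  -0.2] open 9.3
delta [72.7 10.1  0.4] turn [-0.16  0.04 -8.71]
```

```bash
python3 -m pendant '[[25,3,0,0,0,-4,0],[45,6,0,0,0,-7,0],[60,8,0,0,0,-8.5,0],[70,9.5,0,0,0,-8.5,0],[73,10,0,0,0,-8.5,0],[73,10,0,0,0,-8.5,0],[73,10,0,0,0,-8.5,0]]'
python3 go.py 656.7 87 186 76.1
python3 - <<'E'
from h import *
im=imaging.snapshot("scene")[:,:,::-1]; cv2.imwrite("pics/s13.png",cv2.resize(im[140:280,200:340],None,fx=4,fy=4,interpolation=cv2.INTER_CUBIC))
E
```

```text
clock: 32.85
position: [656.5, 83.8, 276.7]
eef_rot: [0.791, 0.612, -0.001, -0.0]
ft_force: [-0.1, -0.1, -1.4]
opening: 9.3
t 32.85 p [656.5  83.8 276.7] phi 75.4 tilt 0.1 q [  7.  36.  16.  70.  -0. 112.] F [-0.1 -0.1 -1.4] open 9.3
delta [ 3.2 -0.5 90.7] turn [-0.08  0.06 -0.69]
```

View pics/s13.png

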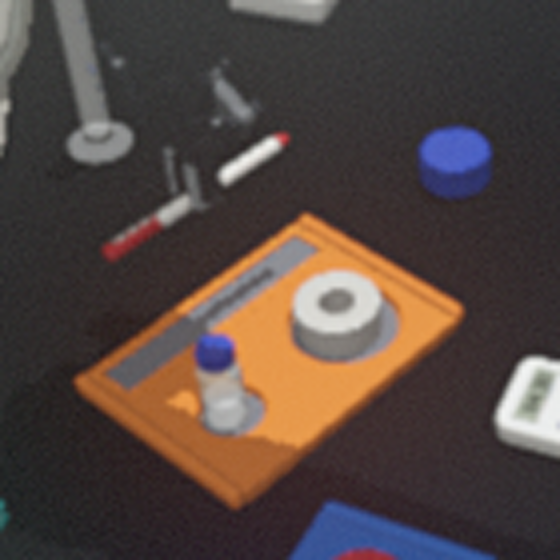

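```bash
python3 -m pendant '[[1.5,-0.5,10,0,0,0,0],[1.5,-0.5,30,0,0,-0.5,0],[1.5,-0.5,50,0,0,-0.5,0],[1.5,-0.5,68,0,0,-0.5,0],[1.5,-0.5,79,0,0,-0.5,0],[1.5,-0.5,84,0,0,-0.5,0],[1.5,-0.5,85,0,0,-0.5,0],[1.5,-0.5,85,0,0,-0.5,0],[1.5,-0.5,85,0,0,-0.5,0]]'
python3 go.py 656.7 87 186 76.1
```

```text
clock: 33.65
position: [657.4, 86.0, 193.7]
eef_rot: [0.788, 0.615, 0.001, 0.001]
ft_force: [-0.5, 0.4, -0.4]
opening: 8.9
t 33.65 p [657.4  86.  193.7] phi 76.0 tilt 0.13 q [  7.  41.  10.  60.   0. 112.] F [-0.5  0.4 -0.4] open 8.9
delta [ 0.8 -1.   7.7] turn [ 0.12 -0.05 -0.15]
```

```bash
python3 -m pendant '[[0.8,-0.7,2,0,0,0,0],[0.8,-0.7,4,0,0,0,0],[0.8,-0.7,6,0,0,0,0],[0.8,-0.7,7.5,0,0,0,0],[0.8,-0.7,7.5,0,0,0,0],[0.8,-0.7,7.5,0,0,0,0]]'
python3 go.py 656.7 87 186 76.1
python3 - <<'E'
from h import *
im=imaging.snapshot("scene")[:,:,::-1]; cv2.imwrite("pics/s14.png",cv2.resize(im[150:270,210:330],None,fx=5,fy=5,interpolation=cv2.INTER_CUBIC))
E
```

```text
clock: 34.15
position: [656.3, 87.0, 184.8]
eef_rot: [0.788, 0.615, -0.0, -0.0]
ft_force: [-0.2, 0.1, -0.1]
opening: 9.5
t 34.15 p [656.3  87.  184.8] phi 76.0 tilt 0.01 q [  8.  41.  10.  59.   0. 112.] F [-0.2  0.1 -0.1] open 9.5
delta [ 0.1  0.4 -1.2] turn [-0.01  0.01 -0.13]
```

View pics/s14.png

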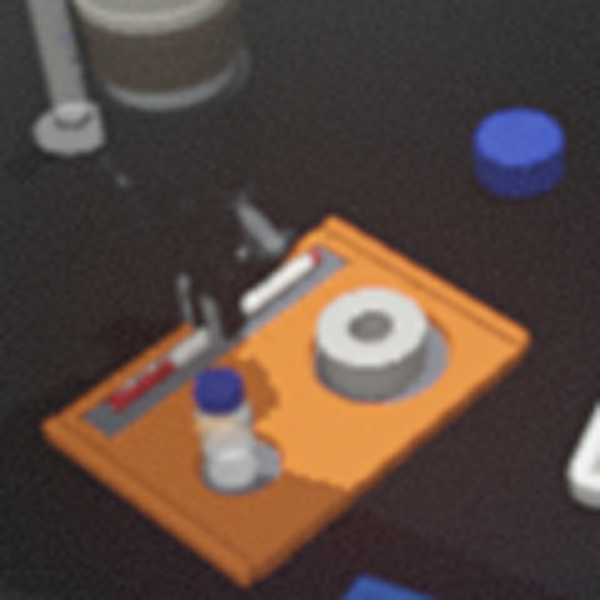

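```bash
python3 -m pendant '[[0,0,0,0,0,0,0.15],[0,0,0,0,0,0,0.2],[0,0,0,0,0,0,0.28],[0,0,0,0,0,0,0.35],[0,0,0,0,0,0,0.35],[0,0,-5,0,0,0,0.35],[0,0,-20,0,0,0,0.35],[0,0,-45,0,0,0,0.35],[0,0,-75,0,0,0,0.5],[0,0,-100,0,0,0,0.6],[0,0,-115,0,0,0,0.7],[0,0,-115,0,0,0,0.7]]'
python3 go.py 420 -100 330 76.1
```

```text
clock: 35.2
position: [657.7, 87.2, 305.7]
eef_rot: [0.788, 0.615, 0.004, 0.002]
ft_force: [1.3, -0.3, 1.8]
opening: 59.7
t 35.2 p [657.7  87.2 305.7] phi 76.0 tilt 0.54 q [  8.  35.  18.  73.  -0. 112.] F [ 1.3 -0.3  1.8] open 59.7
delta [-239.2 -185.   -26.8] turn [ 0.5  -0.2  -0.13]
```

```bash
python3 -m pendant '[[-20,-15,-3,0,0,0,0.7],[-50,-38,-10,0,0,0,0.7],[-82,-62,-20,0,0,0,0.7],[-114,-86,-30,0,0,0,0.7],[-146,-110,-40,0,0,0,0.7],[-178,-134,-50,0,0,0,0.7],[-210,-158,-50,0,0,0,0.7],[-242,-182,-50,0,0,0,0.7],[-280,-185,-50,0,0,0,0.7],[-320,-190,-50,0,0,0,0.7],[-360,-195,-50,0,0,0,0.7],[-400,-200,-50,0,0,0,0.7]]'
python3 -m pendant '[[-20,0,0,0,0,0,0.7],[-30,0,0,0,0,0,0.7],[-30,0,0,0,0,0,0.7],[-30,0,0,0,0,0,0.7],[-30,0,0,0,0,0,0.7],[-30,0,0,0,0,0,0.7]]'
python3 - <<'E'
from h import *
for n in("scene","top"): cv2.imwrite(f"pics/{n}_f.png",imaging.snapshot(n)[:,:,::-1])
a=cv2.imread("pics/top_f.png")[140:290,140:460]; cv2.imwrite("pics/top_fc.png",cv2.resize(a,None,fx=2.5,fy=2.5,interpolation=cv2.INTER_CUBIC))
a=cv2.imread("pics/scene_f.png")[120:370,200:420]; cv2.imwrite("pics/scene_fc.png",cv2.resize(a,None,fx=2.4,fy=2.4,interpolation=cv2.INTER_CUBIC))
E
```

```text
clock: 36.2
position: [363.9, -253.8, 349.6]
eef_rot: [0.788, 0.616, 0.0, -0.0]
ft_force: [-0.1, -0.1, 0.6]
opening: 59.6
clock: 36.7
position: [358.5, -280.4, 349.8]
eef_rot: [0.787, 0.616, 0.0, -0.0]
ft_force: [0.3, 0.4, -0.6]
opening: 59.7
```

View pics/top_fc.png

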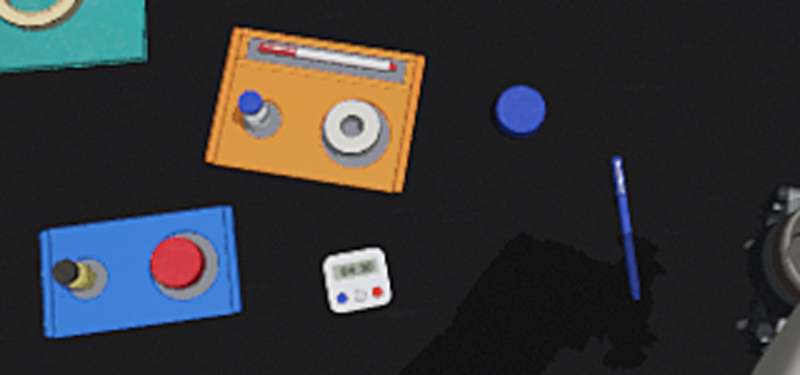

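View pics/scene_fc.png

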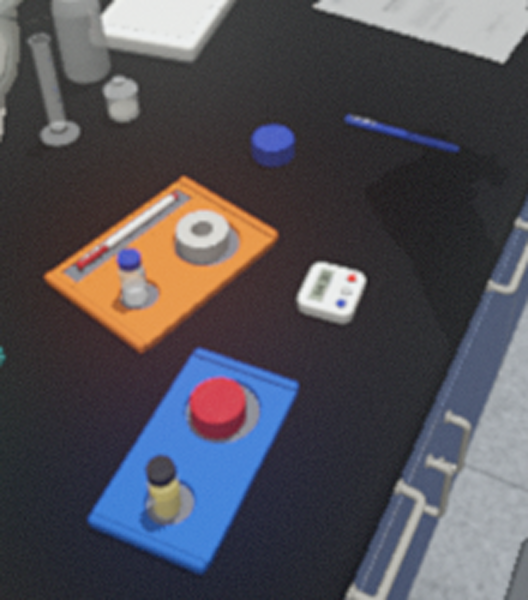

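```bash
python3 - <<'E'
from h import *
ims={n:cv2.imread(f"pics/{n}_f.png")[:,:,::-1].astype(int) for n in("scene","top")}
T={"b":(446.2,290.6,2.8),"o":(603.3,100.2,-13.9)}
def loc(t,v):
    x,y,a=T[t]; return place(np.array([[v[0]-x,v[1]-y,0]]),0,0,-np.radians(a))[0,:2].round(1)
cs=lambda u,v:(200+u/2.4,120+v/2.4); ct=lambda u,v:(140+u/2.5,140+v/2.5)
red=lambda i:(i[...,0]>90)&(i[...,0]>1.8*i[...,1])&(i[...,0]>1.8*i[...,2])
dark=lambda i:(i.max(2)<90)
bl=lambda i:(i[...,2]>70)&(i[...,2]>1.5*i[...,0])&(i[...,2]>1.25*i[...,1])
for nm,t,P,f,s,tp,r,x0 in (("cap","b",cyl(26,4,30),red,cs(217,407),ct(177,262),16,(448,246)),("cap+6","b",cyl(26,10,36),red,cs(217,407),ct(177,262),16,(448,246)),
  ("yvialcap","b",cyl(12.5,56,68),dark,cs(160,470),ct(70,273),8,(443,346)),("bvialcap","o",cyl(12.5,56,68),bl,cs(129,262),ct(251,103),9,(597,158))):
    mk={"scene":blob(None,f(ims["scene"]),s,r),"top":blob(None,f(ims["top"]),tp,r)}
    for k in mk: v,e=fit(P,{k:mk[k]},x0); print(nm,k,loc(t,v),round(e,2),int(mk[k].sum()))
E
```

```text
cap scene [  2.5 -43.2] 0.22 444
cap top [  1.3 -40.3] 0.17 337
cap+6 scene [ -0.4 -39.8] 0.24 444
cap+6 top [ -0.1 -41. ] 0.18 337
yvialcap scene [ 0.6 57. ] 0.56 105
yvialcap top [-1.4 58.5] 0.37 76
bvialcap scene [-17.8  55.4] 0.64 62
bvialcap top [-20.3  59.1] 0.39 67
```

```bash
python3 -c "
from bench import env; print(env.hand_in())"
```

```text
the job is handed in; nothing more can be done
None
```

I packed both kits in the order you listed and handed the job in at about 37 s of the 144 s. The blue tray has the yellow vial and red cap; the orange tray has the blue-capped vial, label roll and red pen. Everything is released, and the gripper is open and clear of the bench.

**Final checks:** both cameras showed all five items down in their pockets, with the vials upright. The blue cap, blue pen and timer looked unmoved.
- **Position:** measured from the images, the red cap is about 2–5 mm off its pocket centre, where it has 9 mm to spare. The two vials are about 2–4 mm off, with 7.5 mm to spare. I judged the roll and the pen by eye only.
- **Forces:** the wrist force readings I took stayed under about 7 N.

**Disagreements:** the two cameras differ by 1–4 mm. The last position fits were loose, especially for the vial caps. The image fit could not confirm the red cap's height, because fitting it 6 mm higher matched about as well. That it is seated rests on the release height, a light contact force and its position in the pocket.

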